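# True up a chassis panel with an engineer's square

### The arm

A 7-joint arm with a two-finger parallel gripper is mounted at the origin on a cart in front of the work surface, level with it; the furniture and walls round the work are solid. World frame = base frame: x ahead of the robot, y to its left, z up, the work surface at z = 0. Lengths are in mm, angles in rad, forces in N, time in s.
With the tool pointing down it reaches from about 400 to 875 mm from the base axis. Payload 4.4 kg.
Tool frame: the origin (TCP) lies midway between the tips of the shut fingers; the grasp point (between the pads) lies 19 mm behind it; x points along the fingers, y is the direction in which the jaws open and shut, and the axes are right-handed (so a half turn about x gives the same grasp; the last joint's range is limited). The gripper opens to 85 mm and grips with 20 to 120 N. Pads are 22 mm wide; open, the fingers measure 114 mm over their backs; the gripper's body (76 mm by 85 mm) begins 54 mm behind the grasp point. The pads swing forward as they close: fully open they stand 13 mm farther back than shut.
Start: joints at [-1.305, 0.628, 0.038, 1.517, -0.027, 0.996, -0.02], TCP at [211.711, 614.57, 231.313] pointing down, gripper open.
Joint ranges: [-3.06, 3.06], [-0.37, 2.12], [-1.25, 1.32], [0.18, 2.47], [-1.1, 4.24], [0.23, 1.98], [-2.94, 2.94]. Speed limits (rad/s): [2.57, 2.57, 3.14, 3.14, 3.14, 3.14, 3.14].

### API

Orientations are given as [roll, pitch, yaw] about the fixed x, y, z axes, in that order (R = Rz(yaw) Ry(pitch) Rx(roll)).
In Python, from cell import ctrl gives the robot as it stands.
- The arm moves only by the tool arm_command, never from a script. Its argument "series" is a list of rows, each a list of 7 numbers: the opening, from 0 (shut) to 1 (fully open), then the shift along the world's x, y, z in cm, then the turn, a rotation vector about the world's x, y, z in degrees. In form: [[claw, x, y, z, rx, ry, rz], ...]. A call has 1 to 20 rows; each row shifts and turns the commanded pose from where the row before left it; what a row does not reach is not made up. A row lasts 1/12 s, in which the tool goes at most 41.7 mm and 7.16 degrees, less where a joint would pass 70% of its speed; a pose out of reach is approached as far as the arm can. A call with a gripper value outside its range is refused whole. The fingers move at their own pace and stop on an object; the grip force is fixed at half the most. Time passes only in rows, so rows that do not move let the fingers close. It gives the time, the measured TCP pose, the force and the opening at its end, in the units of the state.
- ctrl.read_state(): the state, without advancing time (a new reading comes with each control period).
- ctrl.get_image(name): name is "scene" or "top" or "wrist"; returns the picture (400x640x3 uint8, blue, green, red); there is no depth.
- ctrl.calibration(name): a dict with "fovy" (degrees; the focal length in pixels is half the picture's height over the tangent of half this angle, whatever the lens; pixels are square), "cx", "cy" (the principal point, pixels), "cam_to_world" (4x4, takes a point from camera to world coordinates); the wrist camera has in their place "T_tool_cam" (4x4, takes a point from camera to tool coordinates, whose origin is the TCP and whose axes are the tool frame's). Camera axes: x right, y up, looking along -z (the intrinsics and any distortion apply to the point x, -y, -z); pixel columns grow to the right and rows downward; lengths in mm; the calibration is good to about 2 mm. The wrist camera is an equidistant fisheye: a pixel r from the principal point sees the ray r / f radians off the axis. A picture is of the moment at which its call begins: read the wrist's pose just before it. calibration takes no time and is no camera call.
- ctrl.finish_job(): hands the job in, once; it reports no verdict.
Trained networks look in the newest picture that a camera, given by its name, has taken for a name from the list of things; names that differ only in an ending like _2 or _b are one class to them, and where a whole thing is asked for, a point or a joint stands for the part that bears it (a point fixed in the world has none). Each returns a list of dicts, best first, with "conf" (0 to 1); they miss things now and then, are a little off and sometimes report something else, mostly with a low value. They report only what shows in the picture. A call takes as long as a camera call.
- ctrl.spot_in(label, camera): "centre" ([x, y, z] in mm, in world coordinates, good to about 4 mm: the middle of the surface that is visible of it).
The state is a dict: "clock": time; "qpos": joint angles; "qd": joint speeds; "tau": joint torques, N m; "eef_pos": TCP position; "tool_rot": TCP orientation; "force": force on the tool from outside, world axes, zero at the start; "torque": the same for the moment, N m; "width": finger opening in mm.
Only numpy, scipy, OpenCV 4.12 (cv2) and the standard library are available. Lean on these libraries where they do the work, as an engineer would, in place of code of your own. Each camera call takes 0.05 s, during which the arm holds its last target.

### The job

The front panel of the open chassis leans in on its nipped-up screws. Pick up the engineer's square by its stock, stand it in the clear lane with its sole pressed flat on the chassis floor, and slide it gently up to the dark backing plate of the panel, pushing until the panel stands upright and the plate sits flush on the blade from bottom to top; keep a light, steady push of 5 to 15 N on both faces for about a second. Then draw the square away and stand it upright on the bench, leaving the panel true; touch the panel with nothing but the square, never force it, and leave the other things alone.

Things in the scene. Friction and masses are not known exactly. Their poses are not given: they have to be found in the camera images.
- square: steel try square, 0.4 kg, loose, standing on its stock. Dark stock: bar 105 long, 16 thick, 30 high; bright blade 24 wide, 4 thick, rising at one end of it to 130 above the sole. Origin: the outer corner (sole plane, outer blade edge, mid-thickness); x points out of the corner (stock from x = 0 to -105, bare and held beyond -24), z up; the outer blade edge is the line x = 0. All mm
- chassis: open aluminium chassis, 170 x 206 mm, fixed. Origin: on the bench under its middle; z up, x towards the end with the panel. A clear lane along x, y = -40 to 40 mm; left (+y) of it a green board, right a grey power module, all below 40 mm. Cheek brackets 70 mm high at both ends of the panel, beyond y = +-100 mm
- floor_plate: bare floor of the chassis, aluminium, 170 x 200 mm, level. Origin: middle of its upper face, 12 mm above the bench; axes as the chassis
- panel: front panel 196 wide, 84 high, 4 thick; turns stiffly about a level line along y (3 to 4 N at its top) and stays put, no stop at upright. Origin: mid-pivot, chassis x = 82, 6 above the floor plate; z up along it, x outward. Starts leaning in over the lane by 4 to 9 degrees. Carries inside a parallel dark backing plate 100 x 70, lower edge at z = -3, set on studs: its face anywhere from x = -6 to -22. All mm
- torque_driver: green torque screwdriver, 146 mm long, lying on the bench; leave alone
- parts_box: blue three-bay parts box, 69 x 121 x 33 mm; leave alone
- kapton_tape: flat roll of amber tape, 62 mm across, 12 mm high; leave alone
- cutters: side cutters with red handles, 119 mm long; leave alone

How it is judged (in metres and radians):
On the way, in this order (a step that is already met when the one before it is completed fails the run):
1. the square is lifted off the bench (height (world z) of square above 0.035 m), for 0.1 s.
2. the square is seated in the corner: sole pressed on the floor, blade on the panel, both faces square and flush (contact force between square and floor_plate above 2 N and contact force between square and panel above 4 N and angle between the z axis of each of square, panel and the z axis of chassis, either way round below 0.0125 rad and angle between the x axis of square and the x axis of chassis, either way round below 0.06 rad and z of square in the frame of floor_plate below 0.002 m), for 0.8 s.
At the end, for the whole second after the job is handed in: the panel stands square to the floor plate within 0.9 degrees, and the square stands upright on the bench, at rest, not touching the chassis (angle between the z axis of panel and the z axis of chassis, either way round below 0.016 rad and height (world z) of square below 0.004 m and angle between square's own z axis and vertical below 0.04 rad and contact force between square and chassis below 0.1 N and linear speed of square below 0.02 m/s).
It fails at once if the square is forced against the panel with over 18 N (contact force between square and panel above 18 N).
It fails at once if the square is forced onto the floor plate with over 30 N (contact force between square and floor_plate above 30 N).
It fails at once if the gripper or arm touches the panel (contact force between any of the fingers, the arm and panel above 0.5 N).
It fails at once if another thing on the bench is moved by over 20 mm (distance of any of torque_driver, parts_box, kapton_tape, cutters from where it was at the start of the episode above 0.02 m).
It also fails if it takes over 72 s, if anything falls off the work surface, if the arm or the gripper's body presses on something with over 40 N, if the wrist force passes 120 N, or if a joint passes its speed limit or range.

## Working session

There is one attempt and no reset: what is moved stays moved. The work goes in short steps, Python scripts to look and compute and a tool call to move; the robot and the scene stay as the last step left them, time stands still between calls to the robot, and variables do not carry over. Pictures are saved under pics/ and viewed, and the job is handed in when it is done.

Besides the shell and the picture viewer there is one more tool, called after "Emit:" as name([rows], argument=value, ...), one row to a line, values as JSON. arm_command: Moves the arm, as the interface text tells. Its arguments: {"type":"object","properties":{"series":{"type":"array"}},"required":["series"]}

```bash
mkdir -p pics; ls; python3 - <<'E'
from cell import ctrl
import cv2
print(ctrl.read_state())
for n in ["scene","top","wrist"]:
    im=ctrl.get_image(n); cv2.imwrite(f"pics/{n}0.png",im)
    c=ctrl.calibration(n); print(n,c)
    
for cam in ["scene","top"]:
  for l in ["square","chassis","floor_plate","panel","torque_driver","parts_box","kapton_tape","cutters"]:
    print(cam,l,[( [round(v) for v in d['centre']],round(d['conf'],2)) for d in ctrl.spot_in(l,cam)][:2])
print(ctrl.read_state()['clock'])
E
```

```text
pics
{'clock': 0.0, 'qpos': array([-1.30479002,  0.62935514,  0.03844638,  1.51837533, -0.02697071,
        0.99631656, -0.01996029]), 'qd': array([ 6.00830440e-05, -6.36382470e-04, -1.99736360e-03,  9.27791974e-04,
       -1.53411934e-03, -5.76112326e-05,  4.74870744e-04]), 'tau': array([-2.56100402e-04, -5.63410199e+01,  1.22635458e+00, -1.93443900e+01,
        1.11240472e-02,  1.07023920e-02, -2.24068691e-05]), 'eef_pos': array([211.51462976, 613.94987086, 230.38101045]), 'tool_rot': array([-1.54319218,  1.56886007, -1.87494659]), 'force': array([ 0.00600131, -0.62195329,  0.04742543]), 'torque': array([ 0.00338728, -0.04581048,  0.01937028]), 'width': 85.22487090923352}
scene {'fovy': 52.618128122810674, 'cx': 319.51807665314544, 'cy': 199.13474640487695, 'cam_to_world': array([[ 7.49066677e-01,  4.02784232e-01, -5.25988570e-01,
         3.16496500e+00],
       [-6.62328757e-01,  4.73069076e-01, -5.80970108e-01,
        -5.31527389e+02],
       [ 1.48233282e-02,  7.83562704e-01,  6.21135861e-01,
         6.81991103e+02],
       [ 0.00000000e+00,  0.00000000e+00,  0.00000000e+00,

[... 918 characters left out ...]
square [([532, -280, 29], 0.71), ([389, -137, 25], 0.31)]
scene chassis [([626, 38, 21], 0.58)]
scene floor_plate [([590, 56, 11], 0.69)]
scene panel [([674, 25, 72], 0.9)]
scene torque_driver [([390, -135, 25], 0.67)]
scene parts_box [([747, 275, 33], 0.82)]
scene kapton_tape [([613, 336, 12], 0.73)]
scene cutters [([349, 192, 10], 0.68)]
top square [([534, -275, 30], 0.58)]
top chassis [([611, 46, 12], 0.9)]
top floor_plate [([606, 46, 11], 0.73)]
top panel [([678, 33, 78], 0.69), ([537, -275, 29], 0.43)]
top torque_driver [([394, -129, 27], 0.65), ([614, 43, 12], 0.28)]
top parts_box [([754, 284, 31], 0.72)]
top kapton_tape [([618, 341, 14], 0.72)]
top cutters [([355, 203, 6], 0.79)]
0.95
```

View pics/scene0.png

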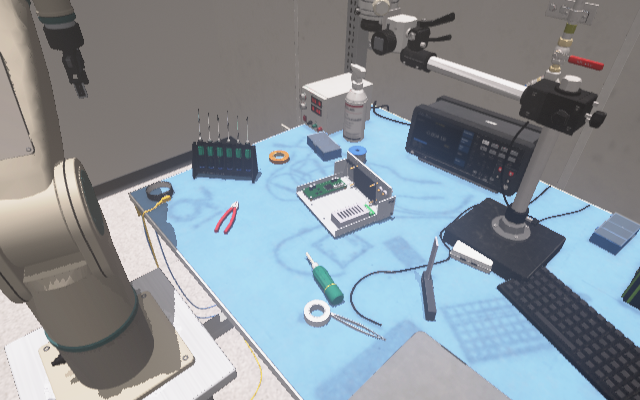

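View pics/top0.png

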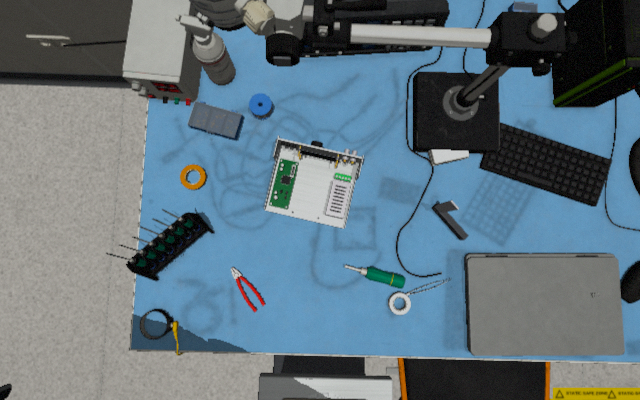

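```bash
python3 - <<'E'
import cv2
t=cv2.imread('pics/top0.png')
# crops
print(t.shape)
cv2.imwrite('pics/topA.png',cv2.resize(t[110:260,220:420],None,fx=4,fy=4,interpolation=cv2.INTER_CUBIC))
cv2.imwrite('pics/topB.png',cv2.resize(t[130:230,420:560],None,fx=5,fy=5,interpolation=cv2.INTER_CUBIC))
E
```

```text
(400, 640, 3)
```

The top view shows the chassis at about (315,183) with the panel at its upper (+x) edge, and the square at about (450,220). Its stock runs from lower right (465,237) to upper left (435,205), with the blade at the upper-left end.

View pics/topA.png

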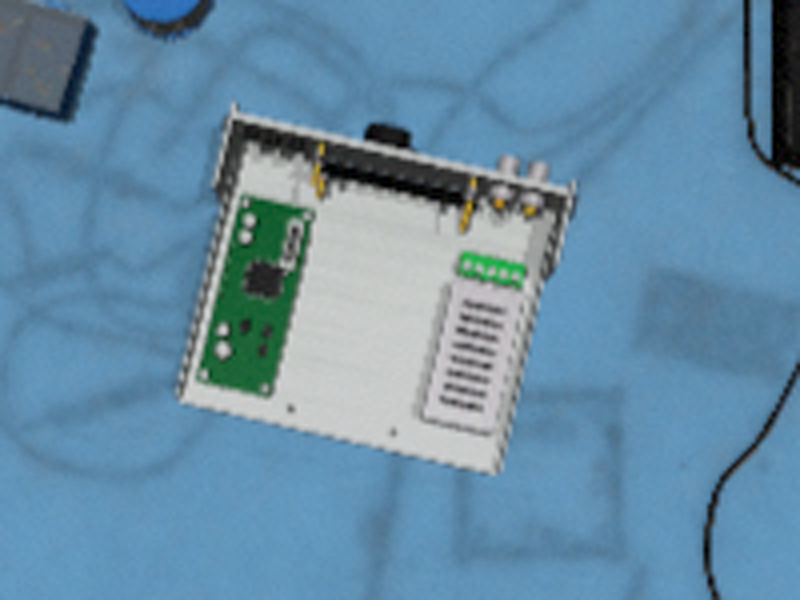

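View pics/topB.png

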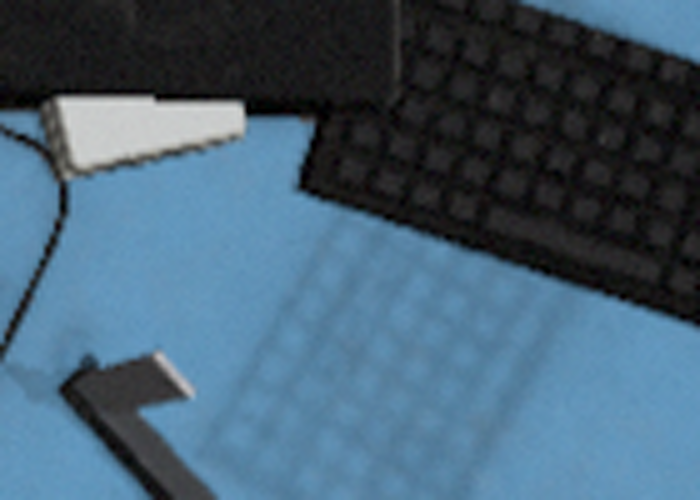

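```bash
python3 - <<'E'
import cv2
t=cv2.imread('pics/scene0.png')
cv2.imwrite('pics/scA.png',cv2.resize(t[140:250,280:410],None,fx=5,fy=5,interpolation=cv2.INTER_CUBIC))
cv2.imwrite('pics/scB.png',cv2.resize(t[225:330,390:510],None,fx=5,fy=5,interpolation=cv2.INTER_CUBIC))
E
```

```text
(no output)
```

View pics/scA.png

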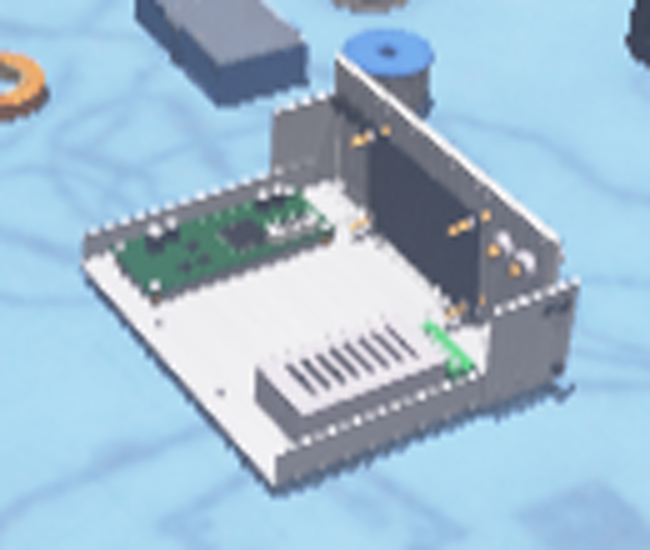

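View pics/scB.png

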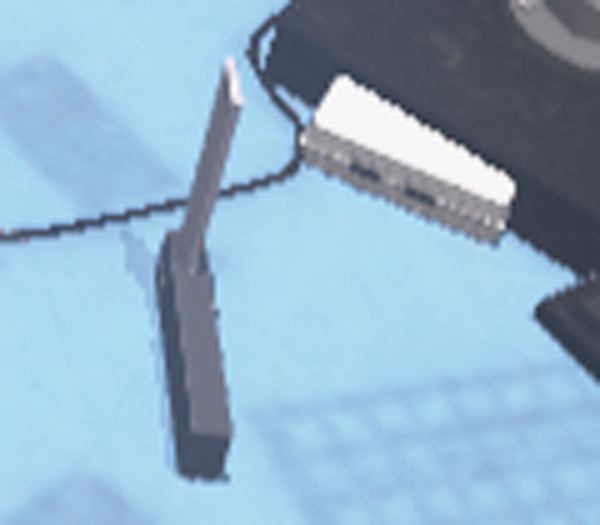

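```bash
cat > h.py <<'E'
from cell import ctrl
import numpy as np, cv2
from scipy.spatial.transform import Rotation as Ro
def R_of(rpy): return Ro.from_euler('xyz',rpy).as_matrix()
def cam(name,st=None):
    c=ctrl.calibration(name); f=200/np.tan(np.radians(c['fovy']/2))
    if name=='wrist':
        st=st or ctrl.read_state(); T=np.eye(4); T[:3,:3]=R_of(st['tool_rot']); T[:3,3]=st['eef_pos']
        M=T@c['T_tool_cam']
    else: M=c['cam_to_world']
    return dict(name=name,f=f,cx=c['cx'],cy=c['cy'],M=M)
def ray(k,p):
    a=(p[0]-k['cx']);b=(p[1]-k['cy'])
    if k['name']=='wrist':
        r=np.hypot(a,b);t=r/k['f'];s=np.sin(t)/max(r,1e-9);d=np.array([a*s,-b*s,-np.cos(t)])
    else: d=np.array([a/k['f'],-b/k['f'],-1.])
    return k['M'][:3,:3]@d
def at_z(k,p,z):
    d=ray(k,p);o=k['M'][:3,3];return o+d*(z-o[2])/d[2]
def proj(k,P):
    q=k['M'][:3,:3].T@(np.asarray(P,float)-k['M'][:3,3]); x,y,z=q[0],-q[1],-q[2]
    if k['name']=='wrist':
        r=np.hypot(x,y);t=np.arctan2(r,z);s=k['f']*t/max(r,1e-9);return np.array([k['cx']+x*s,k['cy']+y*s])
    return np.array([k['cx']+k['f']*x/z,k['cy']+k['f']*y/z])
def snap(fn,name='wrist'):
    st=ctrl.read_state(); im=ctrl.get_image(name); cv2.imwrite('pics/'+fn,im); k=cam(name,st)
    import pickle; pickle.dump(k,open('pics/'+fn+'.k','wb')); return im,k
def load(fn):
    import pickle; return pickle.load(open('pics/'+fn+'.k','rb'))
E
python3 - <<'E'
from h import *
k=cam('top')
for p,z in [((265,210),12),((344.5,227.5),12),((432.4,207.6),30),((466,238),30),((451,200.4),130),((459,209),130),((278.5,136.5),70),((363,157),70)]:
    print(p,z,at_z(k,p,z).round(0))
print(R_of(ctrl.read_state()['tool_rot']).round(3))
E
```

```text
(265, 210) 12 [543. 159.  12.]
(344.5, 227.5) 12 [506. -36.  12.]
(432.4, 207.6) 30 [ 560. -244.   30.]
(466, 238) 30 [ 489. -325.   30.]
(451, 200.4) 130 [ 567. -254.  130.]
(459, 209) 130 [ 549. -272.  130.]
(278.5, 136.5) 70 [711. 128.  70.]
(363, 157) 70 [669. -70.  70.]
[[-0.     0.326  0.945]
 [ 0.     0.945 -0.326]
 [-1.     0.    -0.   ]]
```

Emit:
arm_command([
  [1,0,0,3,0,0,0],
  [1,0,0,3,0,0,0],
  [1,2.05,-3.1,0,0,0,0.46],
  [1,2.05,-3.1,0,0,0,0.46],
  [1,2.05,-3.1,0,0,0,0.46],
  [1,2.05,-3.1,0,0,0,0.46],
  [1,2.05,-3.1,0,0,0,0.46],
  [1,2.05,-3.1,0,0,0,0.46],
  [1,2.05,-3.1,0,0,0,0.46],
  [1,2.05,-3.1,0,0,0,0.46],
  [1,2.05,-3.1,0,0,0,0.46],
  [1,2.05,-3.1,0,0,0,0.46],
  [1,2.05,-3.1,0,0,0,0.46],
  [1,2.05,-3.1,0,0,0,0.46],
  [1,2.05,-3.1,0,0,0,0.46],
  [1,2.05,-3.1,0,0,0,0.46],
  [1,2.05,-3.1,0,0,0,0.46],
  [1,2.05,-3.1,0,0,0,0.46],
  [1,2.05,-3.1,0,0,0,0.46],
  [1,2.05,-3.1,0,0,0,0.46],
])

```text
clock: 2.62
eef_pos: [581.5, 54.9, 291.5]
tool_rot: [0.809, 1.57, 0.622]
force: [0.7, 1.2, -0.4]
width: 85.5
```

Emit:
arm_command([
  [1,0,0,0,0,0,0],
  [1,0,0,0,0,0,0],
  [1,0,0,0,0,0,0],
  [1,0,0,0,0,0,0],
])

```text
clock: 2.95
eef_pos: [580.1, 58.3, 291.3]
tool_rot: [2.307, 1.57, 2.122]
force: [-0.1, 0.2, -0.4]
width: 85.3
```

```bash
python3 - <<'E'
from h import *
s=ctrl.read_state();print(s)
snap('w1.png')
E
```

```text
{'clock': 2.95, 'qpos': array([-0.22594642,  0.47194157,  0.11988093,  1.63478652, -0.06443537,
        1.03920858,  1.29937044]), 'qd': array([-0.00937141, -0.00663211, -0.00094956,  0.0007377 ,  0.00209433,
       -0.00289995,  0.00360678]), 'tau': array([ 8.89989194e-01, -4.79981267e+01,  2.23225102e+00, -1.99191678e+01,
        6.62549702e-02, -9.65887128e-03, -2.94919053e-03]), 'eef_pos': array([580.06401026,  58.31000038, 291.27937329]), 'tool_rot': array([2.30705417, 1.5695438 , 2.12196774]), 'force': array([-0.10594458,  0.24589511, -0.35827381]), 'torque': array([0.00238807, 0.05839626, 0.03019814]), 'width': 85.2900168286069}
```

View pics/w1.png

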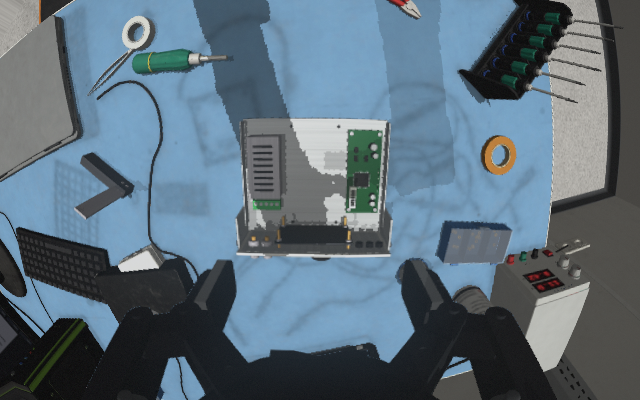

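```bash
python3 - <<'E'
import cv2
t=cv2.imread('pics/w1.png')
cv2.imwrite('pics/w1a.png',cv2.resize(t[110:265,230:400],None,fx=4.5,fy=4.5,interpolation=cv2.INTER_CUBIC)[:600])
cv2.imwrite('pics/w1b.png',cv2.resize(t[145:225,70:145],None,fx=7,fy=7,interpolation=cv2.INTER_CUBIC))
E
```

```text
(no output)
```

View pics/w1a.png

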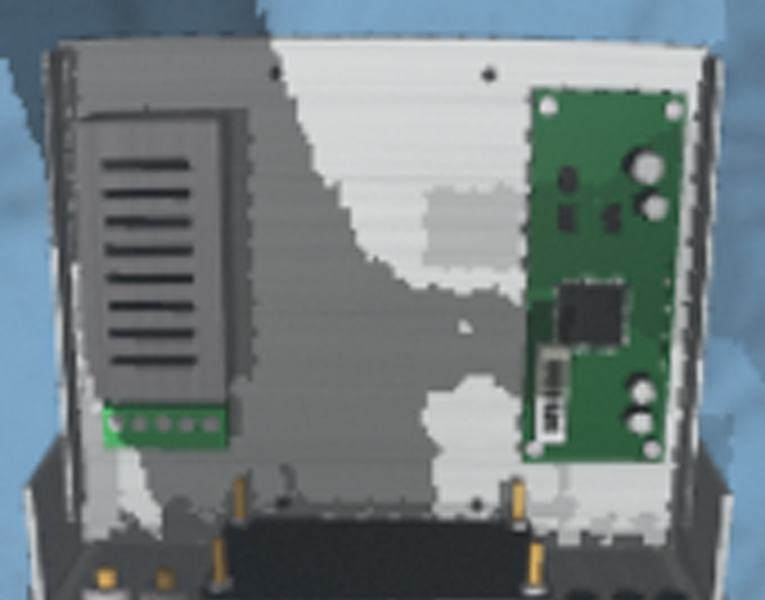

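View pics/w1b.png

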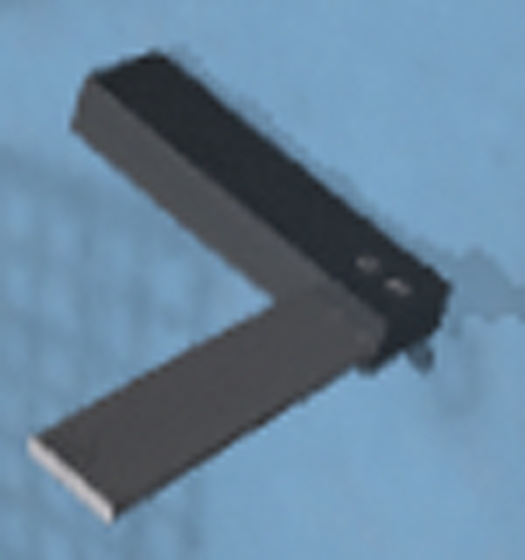

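```bash
cat > fit.py <<'E'
from h import *
from scipy.optimize import least_squares
def fit(k,pts,x0):
    def w(p,P):
        c,s=np.cos(p[2]),np.sin(p[2]); return np.array([p[0]+c*P[0]-s*P[1],p[1]+s*P[0]+c*P[1],P[2]])
    fun=lambda p: np.concatenate([proj(k,w(p,P))-q for P,q in pts])
    r=least_squares(fun,x0,x_scale=[1,1,.01],loss='soft_l1'); return r.x,r.fun.reshape(-1,2)
E
python3 - <<'E'
from fit import *
k=load('w1.png')
z=lambda a,b:np.array([230+(a+.0)/4.5,110+b/4.5])
for p in [(275,73),(488,73),(283,503),(476,503)]: print('hole',at_z(k,z(*p),12).round(1))
for p in [(60,44),(715,47)]: print('front',at_z(k,z(*p),12).round(1))
g=lambda a,b:np.array([70+a/7,145+b/7])
pts=[((-105,8,30),g(90,75)),((-105,8,0),g(155,52)),((0,8,0),g(450,287)),((0,2,130),g(115,520)),((-24,2,130),g(30,435)),((0,8,30),g(385,320))]
x,r=fit(k,pts,[560,-250,.85]);print(x,np.degrees(x[2]));print(r.round(1))
E
```

```text
hole [530.  29.  12.]
hole [542.1  92.3  12. ]
hole [668.    2.3  12. ]
hole [679.8  65.   12. ]
front [507.2 -34.2  12. ]
front [545.4 162.7  12. ]
[ 570.20891771 -255.85520621    0.74442596] 42.65246579402666
[[-0.9  0.1]
 [ 0.5 -0.3]
 [ 0.4 -0. ]
 [-0.3 -1.4]
 [ 0.   0.5]
 [ 0.2  0.8]]
```

Emit:
arm_command([
  [1,-0.41,-2.28,-0.4,0,0,3.35],
  [1,-0.41,-2.28,-0.4,0,0,3.35],
  [1,-0.41,-2.28,-0.4,0,0,3.35],
  [1,-0.41,-2.28,-0.4,0,0,3.35],
  [1,-0.41,-2.28,-0.4,0,0,3.35],
  [1,-0.41,-2.28,-0.4,0,0,3.35],
  [1,-0.41,-2.28,-0.4,0,0,3.35],
  [1,-0.41,-2.28,-0.4,0,0,3.35],
  [1,-0.41,-2.28,-0.4,0,0,3.35],
  [1,-0.41,-2.28,-0.4,0,0,3.35],
  [1,-0.41,-2.28,-0.4,0,0,3.35],
  [1,-0.41,-2.28,-0.4,0,0,3.35],
  [1,-0.41,-2.28,-0.4,0,0,3.35],
  [1,-0.41,-2.28,-0.4,0,0,3.35],
  [1,-0.41,-2.28,-0.4,0,0,3.35],
  [1,-0.41,-2.28,-0.4,0,0,3.35],
  [1,0,0,0,0,0,0],
  [1,0,0,0,0,0,0],
  [1,0,0,0,0,0,0],
])

```text
clock: 4.58
eef_pos: [515.8, -306.5, 227.5]
tool_rot: [0.452, 1.57, 1.202]
force: [-0.1, 0.8, -0.2]
width: 85.1
```

```bash
python3 - <<'E'
from h import *
s=ctrl.read_state();print(s['clock'],s['qpos'].round(3),s['qd'].round(3),s['eef_pos'].round(1));print(R_of(s['tool_rot']).round(4))
im,k=snap('w2.png')
E
```

```text
4.5833 [ 0.55   0.56  -0.095  1.666  0.062  0.919  2.753] [-0.013 -0.006 -0.009  0.     0.001  0.001  0.003] [ 515.8 -306.5  227.5]
[[ 4.000e-04 -6.813e-01  7.320e-01]
 [ 1.000e-03  7.320e-01  6.813e-01]
 [-1.000e+00  5.000e-04  1.000e-03]]
```

View pics/w2.png

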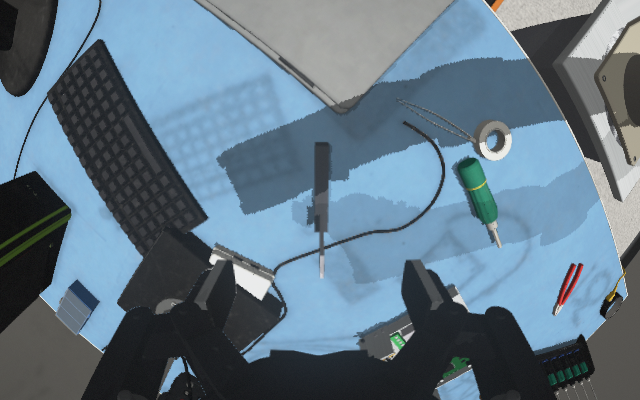

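```bash
python3 - <<'E'
import cv2
t=cv2.imread('pics/w2.png')
cv2.imwrite('pics/w2a.png',cv2.resize(t[135:285,280:360],None,fx=4,fy=4,interpolation=cv2.INTER_CUBIC))
E
```

```text
(no output)
```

View pics/w2a.png

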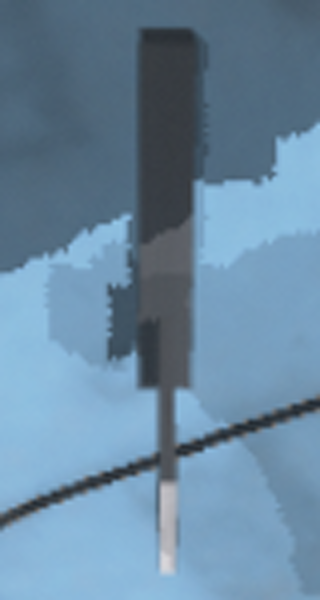

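```bash
python3 - <<'E'
from fit import *
k=load('w2.png')
g=lambda a,b:np.array([280+a/4,135+b/4])
pts=[((-105,-8,30),g(139,42)),((-105,8,30),g(194,42)),((0,8,30),g(190,387)),((0,-8,30),g(138,387)),((-24,-2,130),g(160,482)),((-24,2,130),g(178,482)),((0,-2,130),g(160,573)),((0,2,130),g(176,573)),((-105,-8,0),g(141,28)),((-105,8,0),g(192,28))]
x,r=fit(k,pts,[560,-250,.75]);print(x,np.degrees(x[2]));print(r.round(1))
c,s=np.cos(x[2]),np.sin(x[2])
st=ctrl.read_state()
R=R_of(st['tool_rot']);ty=np.degrees(np.arctan2(R[1,2],R[0,2]))
print('tool yaw',ty,'turn',np.degrees(x[2])-ty)
for gx in (-75,-78):
  G=np.array([x[0]+c*gx,x[1]+s*gx]);print('d',G-st['eef_pos'][:2])
E
```

```text
[ 569.33486513 -254.32729676    0.74424288] 42.64197573373711
[[-0.2  0.3]
 [ 0.5  0.3]
 [ 0.2  0.5]
 [-0.   0.4]
 [-0.  -0.1]
 [-0.  -0.1]
 [-0.2 -0.4]
 [ 0.1 -0.4]
 [-0.4 -0.2]
 [ 0.1 -0.1]]
tool yaw 43.00180586001327 turn -0.35983012627615807
d [-1.81401605  0.98455244]
d [-4.02081905 -1.04769275]
```

Emit:
arm_command([
  [1,-0.2,-0.05,-1,0,0,-0.2],
  [1,-0.2,-0.05,-1,0,0,-0.2],
  [1,0,0,-2,0,0,0],
  [1,0,0,-2.5,0,0,0],
  [1,0,0,-2.5,0,0,0],
  [1,0,0,-2.5,0,0,0],
  [1,0,0,-2.5,0,0,0],
  [1,0,0,-2.5,0,0,0],
  [1,0,0,-2,0,0,0],
  [1,0,0,-1.5,0,0,0],
  [1,0,0,-1,0,0,0],
  [1,0,0,-0.7,0,0,0],
  [1,0,0,0,0,0,0],
  [1,0,0,0,0,0,0],
])

```text
clock: 5.8
eef_pos: [511.2, -309.1, 10.4]
tool_rot: [-1.919, 1.571, -1.177]
force: [0.0, -0.3, 0.2]
width: 85.1
```

```bash
python3 - <<'E'
from h import *
s=ctrl.read_state();print(s['clock'],s['eef_pos'].round(1),s['force'].round(1))
im,k=snap('w3.png')
E
```

```text
5.8 [ 511.2 -309.1   10.4] [ 0.  -0.3  0.2]
```

View pics/w3.png

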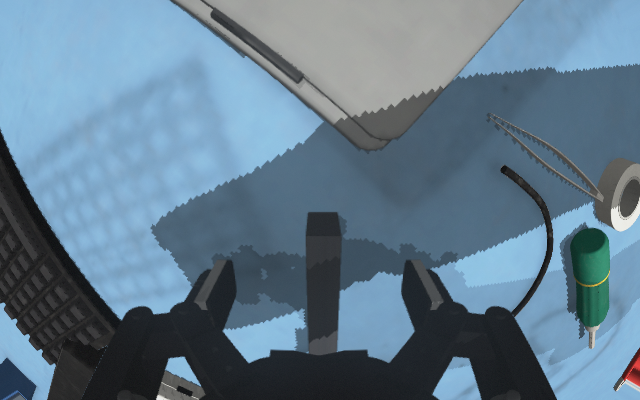

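Emit:
arm_command([
  [1,0,0.18,-0.3,0,0,0],
  [1,0,0,-0.25,0,0,0],
  [1,0,0,0,0,0,0],
  [1,0,0,0,0,0,0],
  [0,0,0,0,0,0,0],
  [0,0,0,0,0,0,0],
  [0,0,0,0,0,0,0],
  [0,0,0,0,0,0,0],
  [0,0,0,0,0,0,0],
  [0,0,0,0,0,0,0],
  [0,0,0,0,0,0,0],
  [0,0,0,0,0,0,0],
  [0,0,0,0,0,0,0],
  [0,0,0,0,0,0,0],
])

```text
clock: 7.02
eef_pos: [511.1, -307.4, 5.0]
tool_rot: [2.543, 1.571, -2.999]
force: [-1.1, 1.1, 3.4]
width: 14.7
```

```bash
python3 - <<'E'
from h import *
s=ctrl.read_state();print(s['clock'],s['eef_pos'].round(2),s['force'].round(1),s['torque'].round(2),s['width']);print(R_of(s['tool_rot']).round(4))
im,k=snap('w4.png')
E
```

```text
7.0167 [ 511.06 -307.4     5.01] [-1.1  1.1  3.4] [0.11 0.22 0.  ] 14.691907245502824
[[-1.000e-04 -6.752e-01  7.376e-01]
 [-0.000e+00  7.376e-01  6.752e-01]
 [-1.000e+00  0.000e+00 -1.000e-04]]
```

View pics/w4.png

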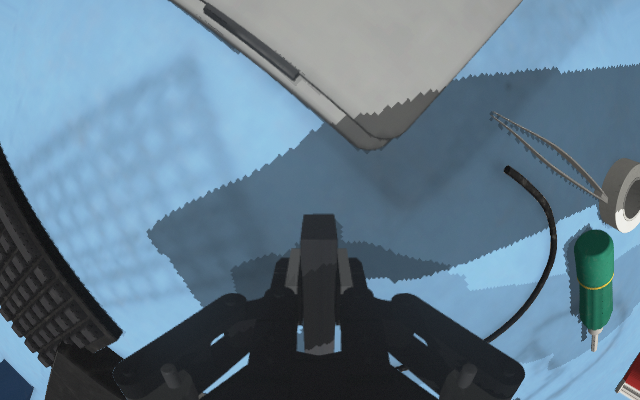

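Emit:
arm_command([
  [0,0,0,1,0,0,0],
  [0,0,0,1.5,0,0,0],
  [0,0,0,2,0,0,0],
  [0,0,0,2,0,0,0],
  [0,0,0,1.5,0,0,0],
  [0,0,0,1,0,0,0],
  [0,0,0,0,0,0,0],
  [0,0,0,0,0,0,0],
  [0,0,0,0,0,0,0],
])

```text
clock: 7.82
eef_pos: [510.2, -307.0, 93.8]
tool_rot: [1.955, 1.569, 2.696]
force: [0.2, -0.2, -4.1]
width: 14.8
```

```bash
python3 - <<'E'
from h import *
s=ctrl.read_state();print(s['clock'],s['eef_pos'].round(2),s['force'].round(1),s['torque'].round(2),s['width']);print(R_of(s['tool_rot']).round(4))
im,k=snap('s5.png','scene')
cv2.imwrite('pics/s5a.png',cv2.resize(im[150:350,350:550],None,fx=3,fy=3,interpolation=cv2.INTER_CUBIC))
E
```

```text
7.8167 [ 510.24 -307.02   93.8 ] [ 0.2 -0.2 -4.1] [-0.1   0.15  0.01] 14.78818221262284
[[-1.900e-03 -6.752e-01  7.376e-01]
 [ 9.000e-04  7.376e-01  6.752e-01]
 [-1.000e+00  2.000e-03 -8.000e-04]]
```

View pics/s5a.png

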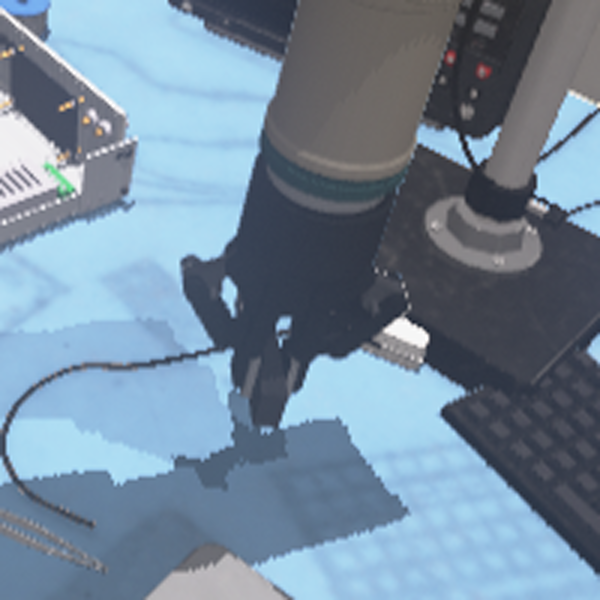

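Emit:
arm_command([
  [0,0.1,1,0.2,0,0,-1.5],
  [0,0.2,1.7,0.2,0,0,-2.9],
  [0,0.24,2.1,0,0,0,-3.06],
  [0,0.24,2.1,0,0,0,-3.06],
  [0,0.24,2.1,0,0,0,-3.06],
  [0,0.24,2.1,0,0,0,-3.06],
  [0,0.24,2.1,0,0,0,-3.06],
  [0,0.24,2.1,0,0,0,-3.06],
  [0,0.24,2.1,0,0,0,-3.06],
  [0,0.24,2.1,0,0,0,-3.06],
  [0,0.24,2.1,0,0,0,-3.06],
  [0,0.24,2.1,0,0,0,-3.06],
  [0,0.24,2.1,0,0,0,-3.06],
  [0,0.24,2.1,0,0,0,-3.06],
  [0,0.24,2.1,0,0,0,-3.06],
  [0,0.24,2.1,0,0,0,-3.06],
  [0,0.24,2.1,0,0,0,-3.06],
  [0,0.24,1.7,0,0,0,-3.06],
  [0,0.1,0.7,0,0,0,0],
  [0,0,0,0,0,0,0],
])

```text
clock: 9.53
eef_pos: [553.0, 61.2, 97.8]
tool_rot: [2.85, 1.569, 2.666]
force: [0.2, -1.0, -4.6]
width: 15.0
```

Emit:
arm_command([
  [0,0,0,0,0,0,0],
  [0,0,0,0,0,0,0],
  [0,0,0,0,0,0,0],
])

```text
clock: 9.78
eef_pos: [553.3, 56.5, 98.7]
tool_rot: [-1.788, 1.57, -1.98]
force: [-0.3, 0.1, -2.8]
width: 14.8
```

```bash
python3 - <<'E'
from h import *
s=ctrl.read_state();print(s['clock'],s['eef_pos'].round(2),s['force'].round(1),s['torque'].round(2),s['width']);print(R_of(s['tool_rot']).round(4));print(s['qpos'].round(2))
R=R_of(s['tool_rot']);print(np.degrees(np.arctan2(R[1,2],R[0,2])))
C=np.array([609.5,48]);a=np.radians(-10.9);ex=np.array([np.cos(a),np.sin(a)]);ey=np.array([-np.sin(a),np.cos(a)])
d=s['eef_pos'][:2]-C;print('chassis xy tcp',d@ex,d@ey)
snap('w6.png');im,k=snap('s6.png','scene');im2,k=snap('t6.png','top')
cv2.imwrite('pics/s6a.png',cv2.resize(im[110:250,260:430],None,fx=4,fy=4,interpolation=cv2.INTER_CUBIC))
cv2.imwrite('pics/t6a.png',cv2.resize(im2[110:250,230:400],None,fx=4,fy=4,interpolation=cv2.INTER_CUBIC))
E
```

```text
9.7833 [553.29  56.52  98.75] [-0.3  0.1 -2.8] [-0.01  0.12 -0.03] 14.811888025222117
[[-4.000e-04  1.910e-01  9.816e-01]
 [-1.000e-03  9.816e-01 -1.910e-01]
 [-1.000e+00 -1.100e-03 -2.000e-04]]
[-0.32  0.7   0.26  1.9  -0.3   0.58  1.51]
-11.012354432513275
chassis xy tcp -56.806983654591065 -2.2661823877152765
```

View pics/w6.png

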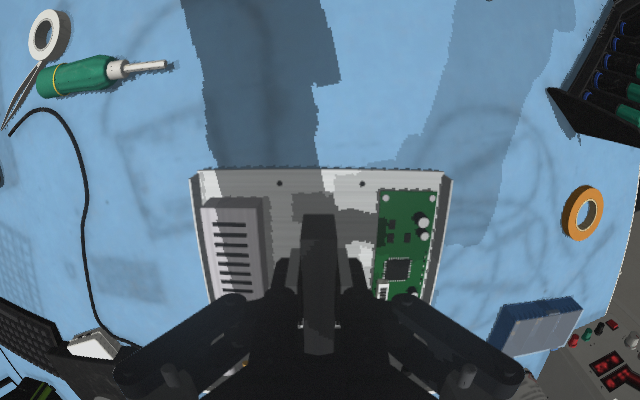

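View pics/s6a.png

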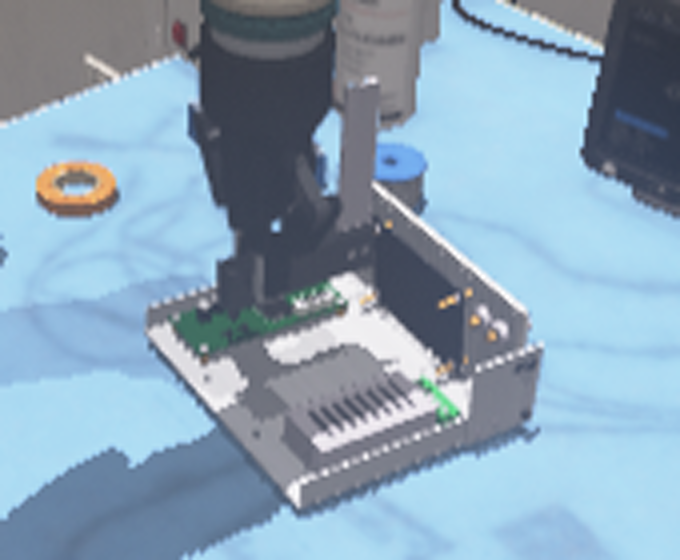

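View pics/t6a.png

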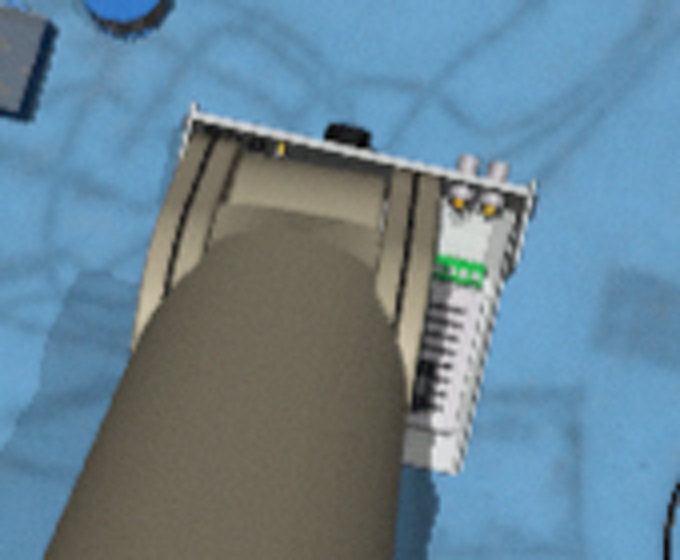

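Emit:
arm_command([
  [0,0,0,-0.7,0,0,0],
  [0,0,0,-1.3,0,0,0],
  [0,0,0,-1.5,0,0,0],
  [0,0,0,-1.5,0,0,0],
  [0,0,0,-1.2,0,0,0],
  [0,0,0,-0.7,0,0,0],
  [0,0,0,-0.5,0,0,0],
  [0,0,0,0,0,0,0],
  [0,0,0,0,0,0,0],
  [0,0,0,0,0,0,0],
  [0,0,0,0,0,0,0],
])

```text
clock: 10.85
eef_pos: [554.1, 58.6, 25.5]
tool_rot: [0.313, 1.569, 0.123]
force: [-0.6, -0.2, -3.0]
width: 15.0
```

```bash
cat > st.py <<'E'
from h import *
s=ctrl.read_state();print(s['clock'],s['eef_pos'].round(2),'F',s['force'].round(2),'T',s['torque'].round(3),s['width'].round(2))
R=R_of(s['tool_rot'])
a=np.radians(-10.9);ex=np.array([np.cos(a),np.sin(a),0]);ey=np.array([-np.sin(a),np.cos(a),0])
print('yaw',np.degrees(np.arctan2(R[1,2],R[0,2])).round(2),'down axis in chassis: x,y',(R[:,0]@ex).round(4),(R[:,0]@ey).round(4))
d=s['eef_pos']-np.array([609.5,48,0]);print('chassis tcp',(d@ex).round(2),(d@ey).round(2),'Fx,Fy',(s['force']@ex).round(2),(s['force']@ey).round(2),'Tx,Ty',(s['torque']@ex).round(3),(s['torque']@ey).round(3))
E
python3 st.py; python3 -c "
from h import *
im,k=snap('s7.png','scene')
cv2.imwrite('pics/s7a.png',cv2.resize(im[110:250,260:430],None,fx=4,fy=4,interpolation=cv2.INTER_CUBIC))"; python3 st.py
```

```text
Traceback (most recent call last):
  File "st.py", line 2, in <module>
    s=ctrl.read_state();print(s['clock'],s['eef_pos'].round(2),'F',s['force'].round(2),'T',s['torque'].round(3),s['width'].round(2))
                                                                                                                ^^^^^^^^^^^^^^^^
AttributeError: 'float' object has no attribute 'round'
Traceback (most recent call last):
  File "st.py", line 2, in <module>
    s=ctrl.read_state();print(s['clock'],s['eef_pos'].round(2),'F',s['force'].round(2),'T',s['torque'].round(3),s['width'].round(2))
                                                                                                                ^^^^^^^^^^^^^^^^
AttributeError: 'float' object has no attribute 'round'
```

View pics/s7a.png

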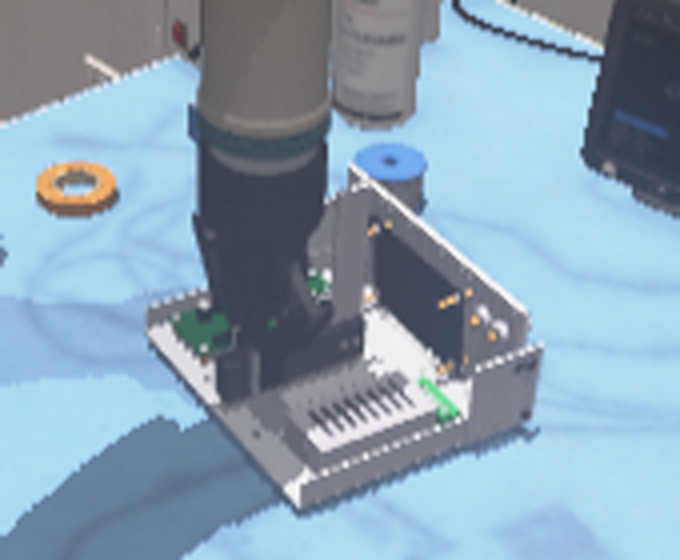

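Emit:
arm_command([
  [0,0,0,-0.3,0,0,0],
  [0,0,0,-0.2,0,0,0],
  [0,0,0,-0.15,0,0,0],
  [0,0,0,0,0,0,0],
  [0,0,0,0,0,0,0],
  [0,0,0,0,0,0,0],
])

```text
clock: 11.4
eef_pos: [553.5, 58.5, 18.3]
tool_rot: [-2.405, 1.571, -2.595]
force: [0.6, 0.7, -4.2]
width: 15.2
```

```bash
sed -i "s/s\['width'\].round(2)/round(s['width'],2)/" st.py; python3 st.py
```

```text
11.4 [553.52  58.54  18.26] F [ 0.57  0.67 -4.2 ] T [0.06  0.089 0.001] 15.24
yaw -10.89 down axis in chassis: x,y -0.0001 -0.0
chassis tcp -56.97 -0.24 Fx,Fy 0.44 0.77 Tx,Ty 0.042 0.098
```

Emit:
arm_command([
  [0,0,0,-0.05,0,0,0],
  [0,0,0,-0.05,0,0,0],
  [0,0,0,0,0,0,0],
  [0,0,0,0,0,0,0],
])

```text
clock: 11.73
eef_pos: [553.5, 58.6, 17.3]
tool_rot: [-2.85, 1.571, -3.04]
force: [-0.7, 0.1, -4.3]
width: 14.7
```

```bash
python3 st.py
```

```text
11.7333 [553.47  58.55  17.29] F [-0.67  0.09 -4.35] T [ 0.065  0.149 -0.011] 14.71
yaw -10.89 down axis in chassis: x,y -0.0001 -0.0
chassis tcp -57.02 -0.23 Fx,Fy -0.68 -0.04 Tx,Ty 0.035 0.159
```

Emit:
arm_command([
  [0,0,0,-0.05,0,0,0],
  [0,0,0,0,0,0,0],
  [0,0,0,0,0,0,0],
])

```text
clock: 11.98
eef_pos: [553.6, 58.6, 17.0]
tool_rot: [0.772, 1.571, 0.582]
force: [-0.0, 0.5, -0.9]
width: 15.1
```

Emit:
arm_command([
  [0,0,0,-0.05,0,0,0],
  [0,0,0,0,0,0,0],
  [0,0,0,0,0,0,0],
])

```text
clock: 12.23
eef_pos: [553.5, 58.6, 17.0]
tool_rot: [1.125, 1.57, 0.935]
force: [-2.9, -0.9, 4.4]
width: 14.9
```

```bash
python3 st.py
```

```text
12.2333 [553.54  58.61  16.99] F [-2.91 -0.9   4.44] T [-0.05   0.435 -0.052] 14.89
yaw -10.89 down axis in chassis: x,y 0.0002 0.0003
chassis tcp -56.96 -0.17 Fx,Fy -2.69 -1.43 Tx,Ty -0.132 0.418
```

Emit:
arm_command([
  [0,0.118,-0.0227,0,0,0,0],
  [0,0.118,-0.0227,0,0,0,0],
  [0,0.118,-0.0227,0,0,0,0],
  [0,0.118,-0.0227,0,0,0,0],
  [0,0.118,-0.0227,0,0,0,0],
  [0,0.118,-0.0227,0,0,0,0],
  [0,0.118,-0.0227,0,0,0,0],
  [0,0.118,-0.0227,0,0,0,0],
  [0,0.118,-0.0227,0,0,0,0],
  [0,0.118,-0.0227,0,0,0,0],
])

```text
clock: 13.07
eef_pos: [559.3, 57.7, 16.9]
tool_rot: [3.119, 1.559, 2.93]
force: [-14.1, 3.0, 18.2]
width: 14.8
```

```bash
python3 st.py
```

```text
13.0667 [559.31  57.7   16.92] F [-14.12   2.97  18.16] T [ 0.377  2.614 -0.018] 14.78
yaw -10.84 down axis in chassis: x,y -0.0116 0.0002
chassis tcp -51.12 0.04 Fx,Fy -14.42 0.24 Tx,Ty -0.124 2.638
```

Emit:
arm_command([
  [0,0.118,-0.0227,0,0,0,0],
  [0,0.118,-0.0227,0,0,0,0],
  [0,0.118,-0.0227,0,0,0,0],
  [0,0.118,-0.0227,0,0,0,0],
  [0,0.118,-0.0227,0,0,0,0],
  [0,0.118,-0.0227,0,0,0,0],
  [0,0.118,-0.0227,0,0,0,0],
  [0,0.118,-0.0227,0,0,0,0],
  [0,0.118,-0.0227,0,0,0,0],
  [0,0.118,-0.0227,0,0,0,0],
])

```text
clock: 13.9
eef_pos: [571.5, 55.5, 16.9]
tool_rot: [3.101, 1.56, 2.912]
force: [-13.1, 3.0, 16.7]
width: 15.0
```

```bash
python3 st.py;  python3 -c "
from h import *
im,k=snap('s8.png','scene')
cv2.imwrite('pics/s8a.png',cv2.resize(im[110:250,260:430],None,fx=4,fy=4,interpolation=cv2.INTER_CUBIC))"; python3 st.py
```

```text
13.9 [571.51  55.52  16.94] F [-13.13   2.99  16.68] T [ 0.392  2.355 -0.056] 15.01
yaw -10.84 down axis in chassis: x,y -0.0109 0.0004
chassis tcp -38.73 0.2 Fx,Fy -13.46 0.46 Tx,Ty -0.061 2.387
13.95 [572.11  55.42  16.96] F [-10.7    1.67  14.59] T [ 0.377  2.139 -0.017] 14.86
yaw -10.84 down axis in chassis: x,y -0.0099 0.0005
chassis tcp -38.12 0.22 Fx,Fy -10.82 -0.38 Tx,Ty -0.034 2.172
```

View pics/s8a.png

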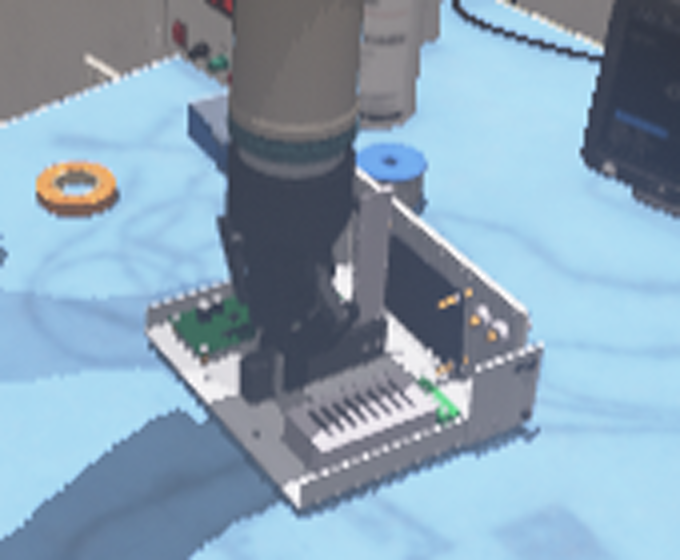

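Emit:
arm_command([
  [0,0,0,0.05,0,0,0],
  [0,0,0,0.05,0,0,0],
  [0,0,0,0,0,0,0],
  [0,0,0,0,0,0,0],
])

```text
clock: 14.28
eef_pos: [577.6, 53.8, 17.1]
tool_rot: [-0.225, 1.57, -0.415]
force: [0.2, -0.5, -3.7]
width: 15.3
```

```bash
python3 st.py
```

```text
14.2833 [577.56  53.83  17.07] F [ 0.15 -0.48 -3.75] T [0.02  0.028 0.01 ] 15.3
yaw -10.9 down axis in chassis: x,y 0.0007 -0.0002
chassis tcp -32.46 -0.32 Fx,Fy 0.24 -0.44 Tx,Ty 0.015 0.031
```

Emit:
arm_command([
  [0,0.098,-0.0189,0,0,0,0],
  [0,0.098,-0.0189,0,0,0,0],
  [0,0.098,-0.0189,0,0,0,0],
  [0,0.098,-0.0189,0,0,0,0],
  [0,0,0,0,0,0,0],
  [0,0,0,0,0,0,0],
])

```text
clock: 14.78
eef_pos: [581.2, 53.2, 17.3]
tool_rot: [-0.209, 1.571, -0.399]
force: [-0.5, 0.3, -3.9]
width: 15.1
```

```bash
python3 st.py;  python3 -c "
from h import *
im,k=snap('s9.png','scene')
cv2.imwrite('pics/s9a.png',cv2.resize(im[135:225,330:430],None,fx=6,fy=6,interpolation=cv2.INTER_CUBIC))"; python3 st.py
```

```text
14.7833 [581.23  53.19  17.25] F [-0.53  0.29 -3.92] T [-0.009  0.125  0.008] 15.08
yaw -10.89 down axis in chassis: x,y 0.0002 -0.0
chassis tcp -28.75 -0.25 Fx,Fy -0.58 0.18 Tx,Ty -0.033 0.121
14.8333 [581.07  53.23  17.25] F [ 0.24 -0.03 -3.44] T [-0.001  0.142  0.032] 14.94
yaw -10.89 down axis in chassis: x,y -0.0 -0.0
chassis tcp -28.9 -0.24 Fx,Fy 0.24 0.02 Tx,Ty -0.028 0.139
```

View pics/s9a.png

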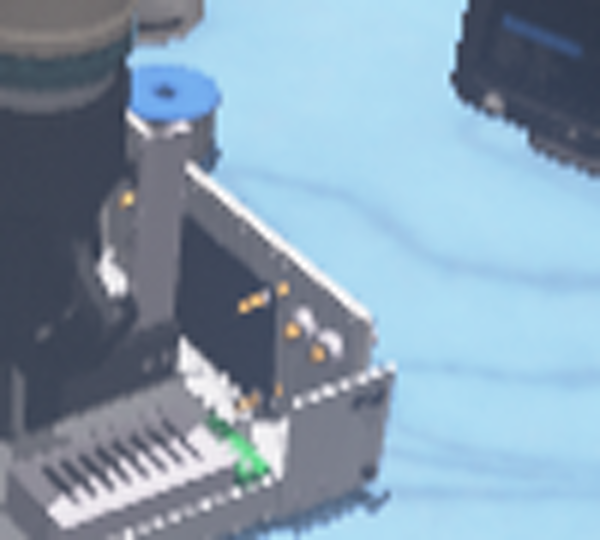

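Emit:
arm_command([
  [0,0.098,-0.0189,0,0,0,0],
  [0,0.098,-0.0189,0,0,0,0],
  [0,0.098,-0.0189,0,0,0,0],
  [0,0,0,0,0,0,0],
  [0,0,0,0,0,0,0],
])

```text
clock: 15.25
eef_pos: [584.1, 52.7, 17.3]
tool_rot: [0.446, 1.571, 0.256]
force: [-0.2, 0.4, -3.7]
width: 15.0
```

Emit:
arm_command([
  [0,0.098,-0.0189,0,0,0,0],
  [0,0.098,-0.0189,0,0,0,0],
  [0,0,0,0,0,0,0],
  [0,0,0,0,0,0,0],
])

```text
clock: 15.58
eef_pos: [586.0, 52.3, 17.3]
tool_rot: [0.116, 1.571, -0.074]
force: [0.1, 0.1, -3.7]
width: 15.0
```

```bash
python3 st.py
```

```text
15.5833 [586.03  52.3   17.32] F [ 0.14  0.09 -3.69] T [0.054 0.169 0.004] 15.02
yaw -10.89 down axis in chassis: x,y 0.0001 0.0
chassis tcp -23.86 -0.21 Fx,Fy 0.12 0.11 Tx,Ty 0.021 0.176
```

Emit:
arm_command([
  [0,0.098,-0.0189,0,0,0,0],
  [0,0.098,-0.0189,0,0,0,0],
  [0,0,0,0,0,0,0],
  [0,0,0,0,0,0,0],
])

```text
clock: 15.92
eef_pos: [588.0, 51.9, 17.3]
tool_rot: [0.238, 1.571, 0.048]
force: [-0.6, -0.2, -4.5]
width: 14.9
```

Emit:
arm_command([
  [0,0.098,-0.0189,0,0,0,0],
  [0,0.098,-0.0189,0,0,0,0],
  [0,0,0,0,0,0,0],
  [0,0,0,0,0,0,0],
])

```text
clock: 16.25
eef_pos: [589.9, 51.5, 17.3]
tool_rot: [0.147, 1.571, -0.043]
force: [0.6, 0.8, -4.2]
width: 15.1
```

```bash
python3 st.py;  python3 -c "
from h import *
im,k=snap('s10.png','scene')
cv2.imwrite('pics/s10a.png',cv2.resize(im[135:225,330:430],None,fx=6,fy=6,interpolation=cv2.INTER_CUBIC))"; python3 st.py
```

```text
16.25 [589.94  51.55  17.31] F [ 0.57  0.76 -4.23] T [0.007 0.132 0.032] 15.13
yaw -10.89 down axis in chassis: x,y 0.0001 0.0
chassis tcp -19.88 -0.21 Fx,Fy 0.41 0.86 Tx,Ty -0.018 0.131
16.3 [589.82  51.56  17.3 ] F [ 0.06 -0.12 -3.92] T [ 0.031  0.134 -0.   ] 15.13
yaw -10.89 down axis in chassis: x,y -0.0001 -0.0
chassis tcp -20.0 -0.23 Fx,Fy 0.08 -0.11 Tx,Ty 0.005 0.138
```

View pics/s10a.png

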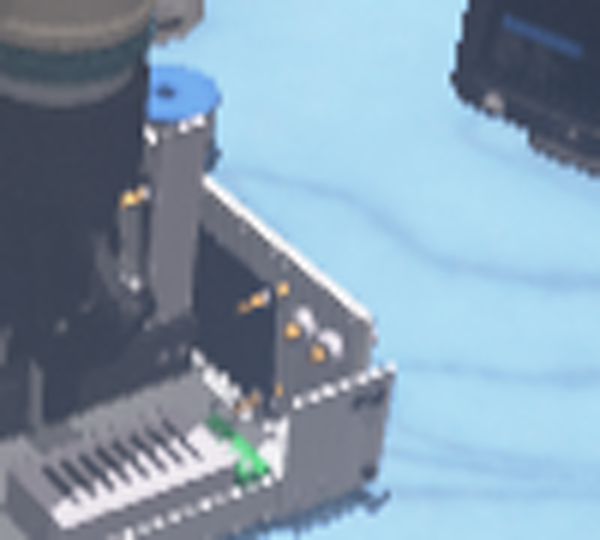

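Corner at about x = 58 and no contact force yet. I'll continue in small steps.

Emit:
arm_command([
  [0,0.098,-0.0189,0,0,0,0],
  [0,0.098,-0.0189,0,0,0,0],
  [0,0,0,0,0,0,0],
  [0,0,0,0,0,0,0],
])

```text
clock: 16.63
eef_pos: [592.0, 51.1, 17.3]
tool_rot: [0.128, 1.571, -0.062]
force: [0.4, 0.6, -4.3]
width: 15.1
```

Emit:
arm_command([
  [0,0.098,-0.0189,0,0,0,0],
  [0,0.098,-0.0189,0,0,0,0],
  [0,0,0,0,0,0,0],
  [0,0,0,0,0,0,0],
])

```text
clock: 16.97
eef_pos: [593.9, 50.8, 17.3]
tool_rot: [0.223, 1.571, 0.033]
force: [-0.3, -0.1, -3.8]
width: 15.0
```

```bash
python3 st.py
```

```text
16.9667 [593.87  50.83  17.33] F [-0.33 -0.12 -3.77] T [0.048 0.145 0.038] 14.97
yaw -10.89 down axis in chassis: x,y 0.0001 0.0
chassis tcp -15.88 -0.18 Fx,Fy -0.3 -0.17 Tx,Ty 0.02 0.151
```

Emit:
arm_command([
  [0,0.098,-0.0189,0,0,0,0],
  [0,0.098,-0.0189,0,0,0,0],
  [0,0,0,0,0,0,0],
  [0,0,0,0,0,0,0],
])

```text
clock: 17.3
eef_pos: [594.7, 50.7, 17.1]
tool_rot: [-3.079, 1.569, 3.014]
force: [-4.2, 0.5, -3.2]
width: 15.2
```

Emit:
arm_command([
  [0,0.098,-0.0189,0,0,0,0],
  [0,0.098,-0.0189,0,0,0,0],
  [0,0,0,0,0,0,0],
  [0,0,0,0,0,0,0],
])

```text
clock: 17.63
eef_pos: [597.0, 50.2, 17.2]
tool_rot: [-3.108, 1.569, 2.985]
force: [-4.0, 1.1, -1.5]
width: 14.9
```

```bash
python3 st.py
```

```text
17.6333 [596.95  50.22  17.23] F [-4.03  1.15 -1.48] T [ 0.138  0.664 -0.036] 14.88
yaw -10.88 down axis in chassis: x,y -0.0014 -0.0
chassis tcp -12.74 -0.19 Fx,Fy -4.17 0.36 Tx,Ty 0.01 0.678
```

Emit:
arm_command([
  [0,0.098,-0.0189,0,0,0,0],
  [0,0,0,0,0,0,0],
  [0,0.098,-0.0189,0,0,0,0],
  [0,0,0,0,0,0,0],
  [0,0,0,0,0,0,0],
])

```text
clock: 18.05
eef_pos: [599.0, 49.8, 17.3]
tool_rot: [3.139, 1.57, 2.949]
force: [-4.7, 0.9, -0.1]
width: 15.3
```

```bash
python3 st.py;  python3 -c "
from h import *
im,k=snap('s11.png','scene')
cv2.imwrite('pics/s11a.png',cv2.resize(im[135:225,330:430],None,fx=6,fy=6,interpolation=cv2.INTER_CUBIC))"; python3 st.py
```

```text
18.05 [599.04  49.83  17.31] F [-4.75  0.94 -0.07] T [ 0.105  0.794 -0.049] 15.25
yaw -10.89 down axis in chassis: x,y -0.0012 0.0
chassis tcp -10.62 -0.18 Fx,Fy -4.84 0.03 Tx,Ty -0.047 0.799
18.1 [599.03  49.82  17.32] F [-5.27  0.45  0.25] T [ 0.095  0.73  -0.021] 14.99
yaw -10.89 down axis in chassis: x,y -0.0012 0.0
chassis tcp -10.62 -0.19 Fx,Fy -5.26 -0.55 Tx,Ty -0.045 0.735
```

View pics/s11a.png

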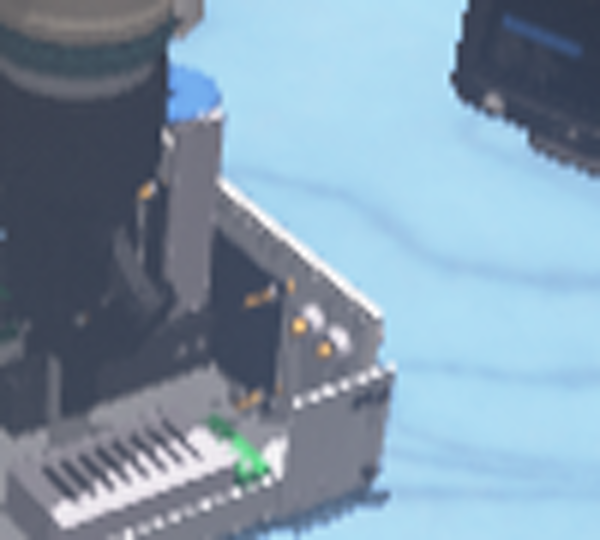

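Emit:
arm_command([
  [0,0.098,-0.0189,0,0,0,0],
  [0,0,0,0,0,0,0],
  [0,0,0,0,0,0,0],
])

```text
clock: 18.35
eef_pos: [599.1, 49.8, 17.2]
tool_rot: [-3.116, 1.568, 2.977]
force: [-6.4, 0.2, 0.1]
width: 14.8
```

Emit:
arm_command([
  [0,0.098,-0.0189,0,0,0,0],
  [0,0,0,0,0,0,0],
  [0,0,0,0,0,0,0],
])

```text
clock: 18.6
eef_pos: [599.1, 49.8, 17.2]
tool_rot: [-3.127, 1.566, 2.966]
force: [-8.9, 1.2, 1.9]
width: 14.9
```

```bash
python3 st.py
```

```text
18.6 [599.09  49.85  17.17] F [-8.94  1.15  1.94] T [0.184 1.419 0.009] 14.91
yaw -10.88 down axis in chassis: x,y -0.005 -0.0001
chassis tcp -10.58 -0.16 Fx,Fy -9.0 -0.56 Tx,Ty -0.087 1.429
```

Emit:
arm_command([
  [0,0,0,-0.03,-0.057,-0.295,0],
  [0,0,0,0,0,0,0],
  [0,0,0,0,0,0,0],
])

```text
clock: 18.85
eef_pos: [599.2, 49.8, 17.2]
tool_rot: [0.018, 1.57, -0.172]
force: [-9.2, 1.5, 4.3]
width: 14.8
```

```bash
python3 st.py;  python3 -c "
from h import *
im,k=snap('s12.png','scene')
cv2.imwrite('pics/s12a.png',cv2.resize(im[135:225,330:430],None,fx=6,fy=6,interpolation=cv2.INTER_CUBIC))"; python3 st.py
```

```text
18.85 [599.19  49.82  17.17] F [-9.21  1.52  4.34] T [ 0.235  1.613 -0.01 ] 14.81
yaw -10.88 down axis in chassis: x,y 0.0005 0.0
chassis tcp -10.47 -0.16 Fx,Fy -9.33 -0.25 Tx,Ty -0.074 1.628
18.9 [599.19  49.82  17.17] F [-9.14  1.41  3.23] T [ 0.234  1.667 -0.057] 15.03
yaw -10.88 down axis in chassis: x,y 0.0005 0.0
chassis tcp -10.47 -0.16 Fx,Fy -9.25 -0.34 Tx,Ty -0.085 1.681
```

View pics/s12a.png

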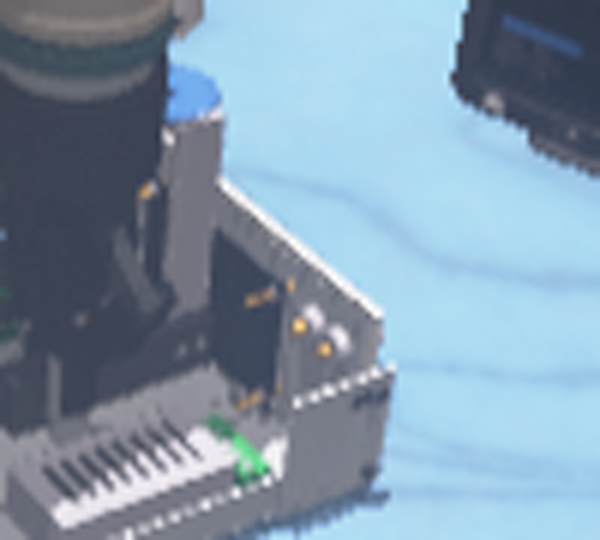

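Emit:
arm_command([
  [0,0,0,-0.03,0,0,0],
  [0,0,0,-0.03,0,0,0],
  [0,0,0,0,0,0,0],
  [0,0,0,0,0,0,0],
])

```text
clock: 19.23
eef_pos: [599.2, 49.8, 17.1]
tool_rot: [0.403, 1.57, 0.213]
force: [-10.8, 1.5, 9.3]
width: 15.1
```

```bash
python3 st.py
```

```text
19.2333 [599.23  49.81  17.15] F [-10.77   1.49   9.33] T [0.25  1.955 0.008] 15.08
yaw -10.88 down axis in chassis: x,y 0.0005 0.0002
chassis tcp -10.43 -0.16 Fx,Fy -10.85 -0.57 Tx,Ty -0.125 1.967
```

Emit:
arm_command([
  [0,0,0,0,0.04,0.196,0],
  [0,0,0,0,0,0,0],
  [0,0,0,0,0,0,0],
])

```text
clock: 19.48
eef_pos: [599.1, 49.8, 17.1]
tool_rot: [3.058, 1.568, 2.868]
force: [-9.5, 2.5, 9.1]
width: 14.9
```

```bash
python3 st.py
```

```text
19.4833 [599.14  49.83  17.13] F [-9.54  2.51  9.11] T [ 0.228  1.763 -0.092] 14.9
yaw -10.88 down axis in chassis: x,y -0.0031 0.0003
chassis tcp -10.52 -0.16 Fx,Fy -9.84 0.66 Tx,Ty -0.109 1.775
```

Emit:
arm_command([
  [0,0,0,0,0.04,0.196,0],
  [0,0,0,0,0,0,0],
  [0,0,0,0,0,0,0],
])

```text
clock: 19.73
eef_pos: [599.2, 49.8, 17.1]
tool_rot: [3.101, 1.564, 2.911]
force: [-10.5, 1.7, 8.9]
width: 15.0
```

```bash
python3 st.py;  python3 -c "
from h import *
for n in ('scene','wrist','top'): snap('x13'+n+'.png',n)"; python3 st.py
```

```text
19.7333 [599.15  49.82  17.09] F [-10.51   1.71   8.91] T [ 0.172  1.732 -0.053] 15.04
yaw -10.88 down axis in chassis: x,y -0.0066 0.0003
chassis tcp -10.5 -0.17 Fx,Fy -10.64 -0.31 Tx,Ty -0.158 1.733
19.8833 [599.12  49.79  17.06] F [-10.71   1.01   9.39] T [ 0.141  1.725 -0.057] 14.96
yaw -10.88 down axis in chassis: x,y -0.0066 0.0002
chassis tcp -10.53 -0.2 Fx,Fy -10.7 -1.04 Tx,Ty -0.188 1.721
```

Emit:
arm_command([
  [0,0,0,0,0.04,0.196,0],
  [0,0,0,0,0,0,0],
  [0,0,0,0,0,0,0],
  [0,0,0,0,0,0,0],
])

```text
clock: 20.22
eef_pos: [599.1, 49.9, 17.1]
tool_rot: [3.11, 1.561, 2.921]
force: [-10.7, 0.6, 8.3]
width: 14.8
```

```bash
python3 st.py; python3 - <<'E'
import cv2
t=cv2.imread('pics/x13scene.png')
cv2.imwrite('pics/x13a.png',cv2.resize(t[135:225,330:430],None,fx=6,fy=6,interpolation=cv2.INTER_CUBIC))
t=cv2.imread('pics/x13top.png')
cv2.imwrite('pics/x13b.png',cv2.resize(t[110:250,230:400],None,fx=4,fy=4,interpolation=cv2.INTER_CUBIC))
E
```

```text
20.2167 [599.12  49.85  17.05] F [-10.74   0.59   8.33] T [ 0.203  1.668 -0.005] 14.8
yaw -10.88 down axis in chassis: x,y -0.01 0.0003
chassis tcp -10.54 -0.14 Fx,Fy -10.66 -1.45 Tx,Ty -0.116 1.677
```

View pics/x13a.png

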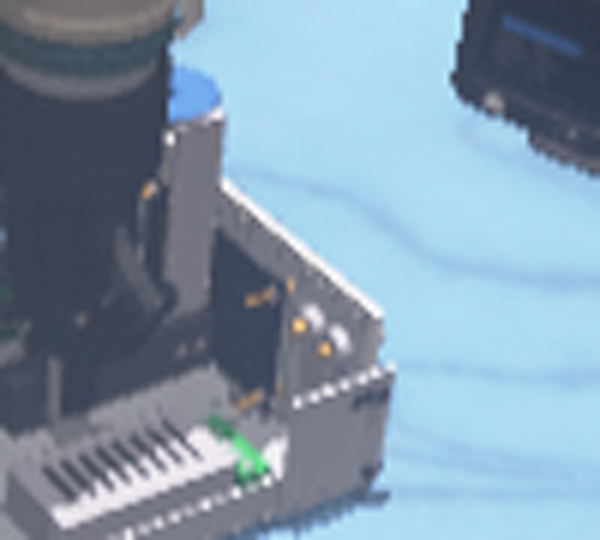

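View pics/x13b.png

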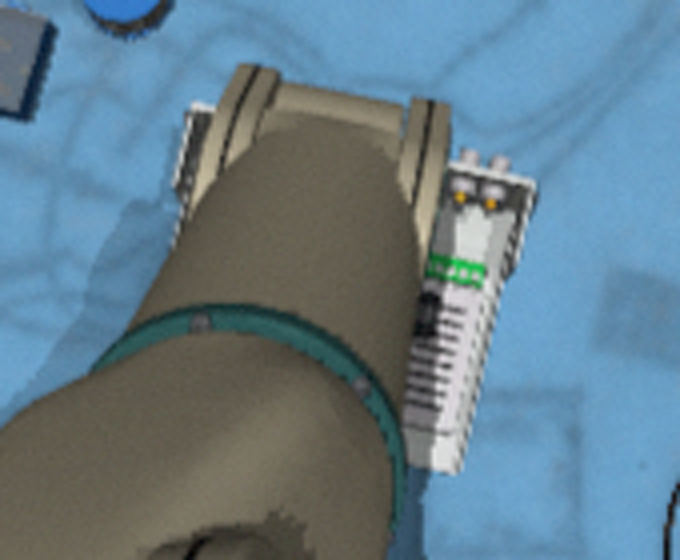

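Emit:
arm_command([
  [0,0.049,-0.0095,0.02,0,0,0],
  [0,0.049,-0.0095,0,0,0,0],
  [0,0,0,0,0,0,0],
  [0,0,0,0,0,0,0],
  [0,0,0,0,0,0,0],
  [0,0,0,0,0,0,0],
  [0,0,0,0,0,0,0],
  [0,0,0,0,0,0,0],
  [0,0,0,0,0,0,0],
  [0,0,0,0,0,0,0],
  [0,0,0,0,0,0,0],
  [0,0,0,0,0,0,0],
  [0,0,0,0,0,0,0],
  [0,0,0,0,0,0,0],
])

```text
clock: 21.38
eef_pos: [599.1, 49.8, 17.0]
tool_rot: [3.126, 1.559, 2.936]
force: [-12.1, 2.9, 9.1]
width: 14.7
```

```bash
python3 st.py
```

```text
21.3833 [599.14  49.84  17.03] F [-12.07   2.93   9.14] T [ 0.208  1.975 -0.012] 14.73
yaw -10.86 down axis in chassis: x,y -0.012 0.0002
chassis tcp -10.52 -0.15 Fx,Fy -12.41 0.6 Tx,Ty -0.169 1.979
```

Emit:
arm_command([
  [0,0,0,0,-0.057,-0.295,0],
  [0,0,0,0,0,0,0],
  [0,0,0,0,0,0,0],
  [0,0,0,0,0,0,0],
  [0,0,0,0,0,0,0],
  [0,0,0,0,0,0,0],
  [0,0,0,0,0,0,0],
  [0,0,0,0,0,0,0],
  [0,0,0,0,0,0,0],
  [0,0,0,0,0,0,0],
  [0,0,0,0,0,0,0],
  [0,0,0,0,0,0,0],
  [0,0,0,0,0,0,0],
])

```text
clock: 22.47
eef_pos: [599.2, 49.8, 17.0]
tool_rot: [3.115, 1.564, 2.925]
force: [-11.5, 1.5, 8.3]
width: 15.1
```

```bash
python3 st.py
```

```text
22.4667 [599.21  49.84  17.03] F [-11.5    1.45   8.33] T [ 0.299  2.137 -0.029] 15.09
yaw -10.86 down axis in chassis: x,y -0.0067 0.0002
chassis tcp -10.45 -0.14 Fx,Fy -11.57 -0.75 Tx,Ty -0.111 2.155
```

Emit:
arm_command([
  [0,-0.196,0.038,0.02,0,0,0],
  [0,-0.196,0.038,0.03,0,0,0],
  [0,-0.196,0.038,0.05,0,0,0],
  [0,-0.295,0.057,0.05,0,0,0],
  [0,-0.39,0.076,0,0,0,0],
  [0,-0.39,0.076,0,0,0,0],
  [0,-0.39,0.076,0,0,0,0],
  [0,-0.39,0.076,0,0,0,0],
  [0,-0.39,0.076,0,0,0,0],
  [0,-0.39,0.076,0,0,0,0],
  [0,-0.39,0.076,0,0,0,0],
  [0,-0.39,0.076,0,0,0,0],
  [0,-0.39,0.076,0.1,0,0,0],
  [0,-0.39,0.076,0.3,0,0,0],
  [0,0,0,0,0,0,0],
  [0,0,0,0,0,0,0],
])

```text
clock: 23.8
eef_pos: [554.9, 58.5, 22.5]
tool_rot: [0.454, 1.57, 0.264]
force: [0.4, -0.0, -4.6]
width: 14.6
```

```bash
python3 st.py;  python3 -c "
from h import *
im,k=snap('s14.png','scene')
cv2.imwrite('pics/s14a.png',cv2.resize(im[125:225,320:430],None,fx=6,fy=6,interpolation=cv2.INTER_CUBIC))"
```

```text
23.8 [554.91  58.5   22.46] F [ 0.41 -0.04 -4.58] T [-0.019  0.07  -0.032] 14.57
yaw -10.89 down axis in chassis: x,y 0.0006 0.0003
chassis tcp -55.59 -0.01 Fx,Fy 0.41 0.03 Tx,Ty -0.031 0.065
```

View pics/s14a.png

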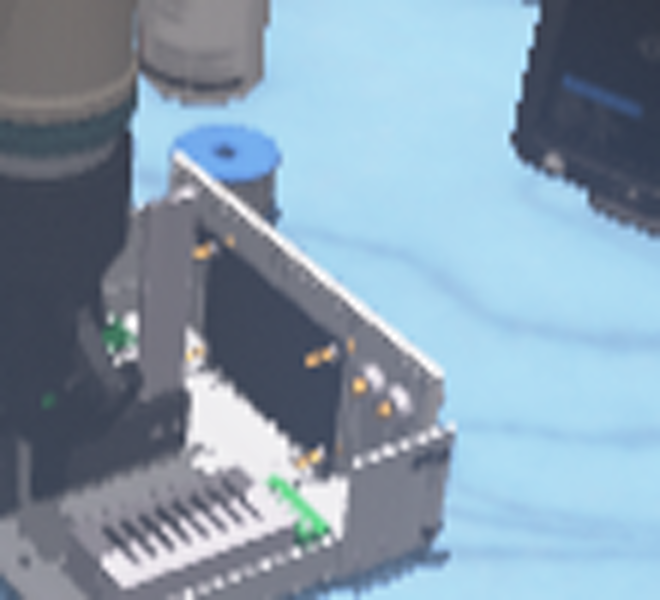

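Emit:
arm_command([
  [0,0,0,1,0,0,0],
  [0,0,0,2,0,0,0],
  [0,0,0,2,0,0,0],
  [0,0,0,1.7,0,0,0],
  [0,0,0,1,0,0,0],
  [0,-0.1,-1,0,0,0,1.5],
  [0,-0.2,-2,0,0,0,3],
  [0,-0.25,-2.4,0,0,0,3.5],
  [0,-0.25,-2.4,0,0,0,3.5],
  [0,-0.25,-2.4,0,0,0,3.5],
  [0,-0.25,-2.4,0,0,0,3.5],
  [0,-0.25,-2.4,0,0,0,3.5],
  [0,-0.25,-2.4,0,0,0,3.5],
  [0,-0.25,-2.4,0,0,0,3.5],
  [0,-0.25,-2.4,0,0,0,3.5],
  [0,-0.25,-2.4,0,0,0,3.5],
  [0,-0.25,-2.4,0,0,0,3.5],
  [0,-0.25,-2.4,0,0,0,3.5],
  [0,-0.25,-2.4,0,0,0,3.5],
  [0,-0.25,-2.4,0,0,0,3.5],
])

```text
clock: 25.52
eef_pos: [518.7, -285.2, 99.2]
tool_rot: [-3.115, 1.57, -2.43]
force: [0.8, 0.7, -4.7]
width: 14.7
```

Emit:
arm_command([
  [0,-0.25,-1.8,0,0,0,3.5],
  [0,-0.25,-1,0,0,0,0],
  [0,0,0,0,0,0,0],
  [0,0,0,0,0,0,0],
  [0,0,0,0,0,0,0],
])

```text
clock: 25.93
eef_pos: [514.7, -309.4, 99.0]
tool_rot: [1.002, 1.569, 1.746]
force: [0.2, 0.3, -3.6]
width: 15.2
```

```bash
python3 st.py; python3 -c "
from h import *
snap('w15.png'); im,k=snap('t15.png','top')
cv2.imwrite('pics/t15a.png',cv2.resize(im[120:270,240:480],None,fx=3,fy=3,interpolation=cv2.INTER_CUBIC))"
```

```text
25.9333 [ 514.68 -309.36   99.03] F [ 0.2   0.29 -3.64] T [-0.057  0.076 -0.008] 15.16
yaw 42.66 down axis in chassis: x,y -0.0006 0.0016
chassis tcp -25.53 -368.85 Fx,Fy 0.14 0.32 Tx,Ty -0.071 0.064
```

View pics/w15.png

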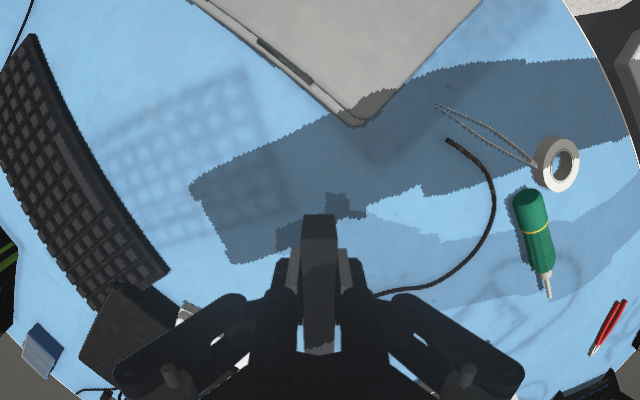

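View pics/t15a.png

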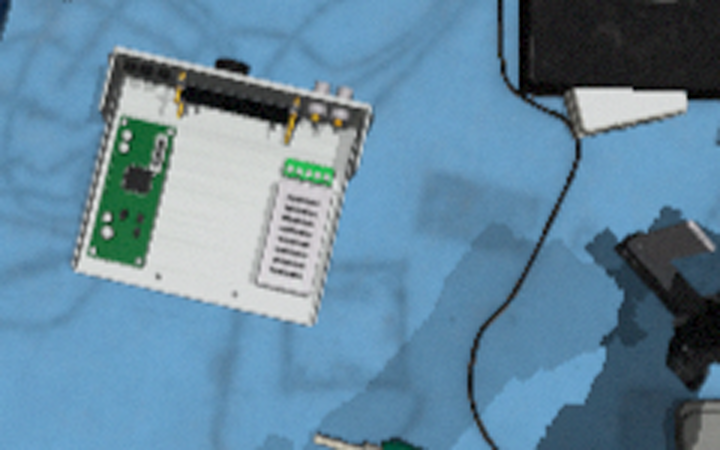

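Emit:
arm_command([
  [0,0,0,-1,0,0,0],
  [0,0,0,-2,0,0,0],
  [0,0,0,-2,0,0,0],
  [0,0,0,-1.7,0,0,0],
  [0,0,0,-1.2,0,0,0],
  [0,0,0,-0.7,0,0,0],
  [0,0,0,-0.4,0,0,0],
  [0,0,0,-0.2,0,0,0],
  [0,0,0,0,0,0,0],
  [0,0,0,0,0,0,0],
  [0,0,0,0,0,0,0],
])

```text
clock: 26.95
eef_pos: [514.9, -312.0, 8.0]
tool_rot: [-1.244, 1.569, -0.5]
force: [0.3, 0.0, -3.9]
width: 14.8
```

```bash
python3 st.py
```

```text
26.95 [ 514.87 -311.96    7.96] F [ 0.27  0.01 -3.92] T [-0.103  0.063 -0.038] 14.82
yaw 42.6 down axis in chassis: x,y 0.0015 -0.0005
chassis tcp -24.85 -371.36 Fx,Fy 0.27 0.06 Tx,Ty -0.113 0.042
```

Emit:
arm_command([
  [0,0,0,-0.1,0,0,0],
  [0,0,0,-0.1,0,0,0],
  [0,0,0,-0.05,0,0,0],
  [0,0,0,0,0,0,0],
  [0,0,0,0,0,0,0],
])

```text
clock: 27.37
eef_pos: [514.5, -311.7, 5.1]
tool_rot: [-1.274, 1.57, -0.53]
force: [-0.4, -0.5, 1.1]
width: 14.8
```

Emit:
arm_command([
  [0,0,0,-0.05,0,0,0],
  [0,0,0,0,0,0,0],
  [0,0,0,0,0,0,0],
])

```text
clock: 27.62
eef_pos: [514.5, -311.7, 5.0]
tool_rot: [-1.351, 1.57, -0.607]
force: [-0.7, 1.3, 5.2]
width: 14.8
```

```bash
python3 st.py
```

```text
27.6167 [ 514.53 -311.72    5.01] F [-0.72  1.31  5.18] T [ 0.023  0.452 -0.022] 14.84
yaw 42.61 down axis in chassis: x,y 0.0005 -0.0002
chassis tcp -25.24 -371.19 Fx,Fy -0.95 1.15 Tx,Ty -0.063 0.448
```

Emit:
arm_command([
  [0,0,0,0.04,0,0,0],
  [0,0,0,0,0,0,0],
  [0.3,0,0,0,0,0,0],
  [0.4,0,0,0,0,0,0],
  [0.5,0,0,0,0,0,0],
  [0.7,0,0,0,0,0,0],
  [0.8,0,0,0,0,0,0],
  [1,0,0,0,0,0,0],
  [1,0,0,0,0,0,0],
  [1,0,0,0,0,0,0],
  [1,0,0,0,0,0,0],
])

```text
clock: 28.53
eef_pos: [514.3, -311.6, 4.5]
tool_rot: [1.727, 1.571, 2.471]
force: [-0.9, 0.1, 0.6]
width: 85.3
```

```bash
python3 st.py; python3 -c "
from h import *
snap('w16.png')"
```

```text
28.5333 [ 514.26 -311.57    4.49] F [-0.89  0.08  0.56] T [-0.026 -0.008  0.003] 85.25
yaw 42.61 down axis in chassis: x,y -0.0001 0.0001
chassis tcp -25.53 -371.09 Fx,Fy -0.89 -0.09 Tx,Ty -0.024 -0.013
```

View pics/w16.png

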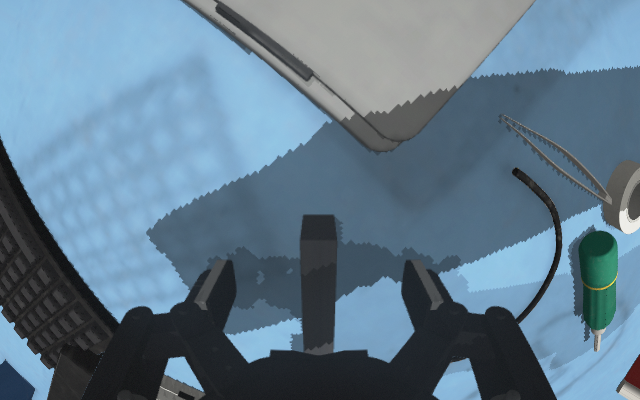

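Emit:
arm_command([
  [1,0,0,1,0,0,0],
  [1,0,0,2,0,0,0],
  [1,0,0,2.5,0,0,0],
  [1,0,0,2.5,0,0,0],
  [1,0,0,3,0,0,0],
  [1,0,0,3,0,0,0],
  [1,0,0,3,0,0,0],
  [1,0,0,3,0,0,0],
  [1,0,0,3,0,0,0],
  [1,0,0,3,0,0,0],
  [1,0,0,2.5,0,0,0],
])

```text
clock: 29.5
eef_pos: [514.3, -311.6, 292.8]
tool_rot: [-1.242, 1.568, -0.499]
force: [0.4, -0.4, -0.5]
width: 85.8
```

Emit:
arm_command([
  [1,0.41,2.31,0,0,0,-3.35],
  [1,0.41,2.31,0,0,0,-3.35],
  [1,0.41,2.31,0,0,0,-3.35],
  [1,0.41,2.31,0,0,0,-3.35],
  [1,0.41,2.31,0,0,0,-3.35],
  [1,0.41,2.31,0,0,0,-3.35],
  [1,0.41,2.31,0,0,0,-3.35],
  [1,0.41,2.31,0,0,0,-3.35],
  [1,0.41,2.31,0,0,0,-3.35],
  [1,0.41,2.31,0,0,0,-3.35],
  [1,0.41,2.31,0,0,0,-3.35],
  [1,0.41,2.31,0,0,0,-3.35],
  [1,0.41,2.31,0,0,0,-3.35],
  [1,0.41,2.31,0,0,0,-3.35],
  [1,0.41,2.31,0,0,0,-3.35],
  [1,0.41,2.31,0,0,0,-3.35],
  [1,0,0,0,0,0,0],
  [1,0,0,0,0,0,0],
  [1,0,0,0,0,0,0],
  [1,0,0,0,0,0,0],
])

```text
clock: 31.17
eef_pos: [579.7, 56.4, 289.9]
tool_rot: [-1.016, 1.57, -1.209]
force: [0.6, 0.3, -0.6]
width: 85.3
```

```bash
python3 st.py; python3 -c "
from h import *
for i,n in enumerate(['wrist','scene','top']): snap('y17'+n+'.png',n)
a=cv2.imread('pics/w1.png')[200:270,220:410];b=cv2.imread('pics/y17wrist.png')[200:270,220:410]
cv2.imwrite('pics/y17a.png',cv2.resize(np.vstack([a,b]),None,fx=4,fy=4,interpolation=cv2.INTER_CUBIC))
a=cv2.imread('pics/scene0.png')[140:250,280:410];b=cv2.imread('pics/y17scene.png')[140:250,280:410]
cv2.imwrite('pics/y17b.png',cv2.resize(np.hstack([a,b]),None,fx=3,fy=3,interpolation=cv2.INTER_CUBIC))"
```

```text
31.1667 [579.68  56.42 289.91] F [ 0.64  0.31 -0.62] T [-0.015 -0.01  -0.009] 85.3
yaw -11.09 down axis in chassis: x,y 0.0004 -0.0006
chassis tcp -30.87 2.63 Fx,Fy 0.57 0.43 Tx,Ty -0.013 -0.012
```

View pics/y17a.png

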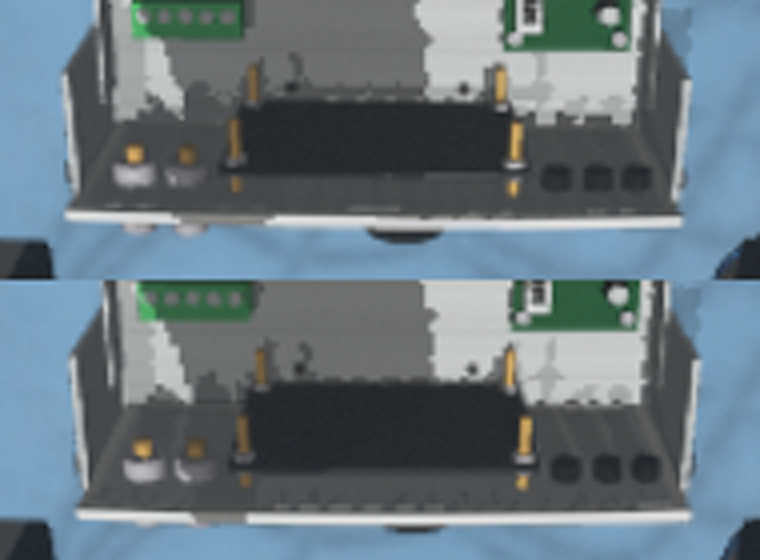

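View pics/y17b.png

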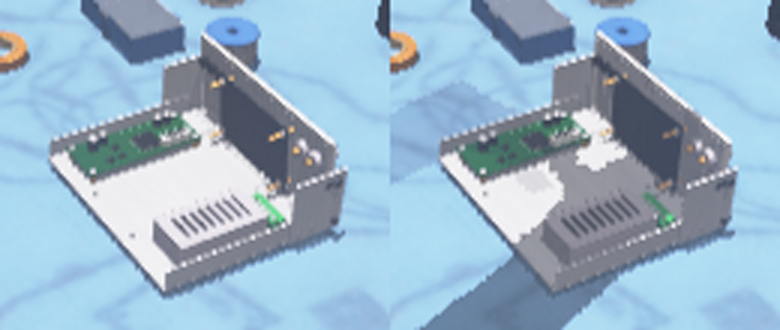

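View pics/y17scene.png

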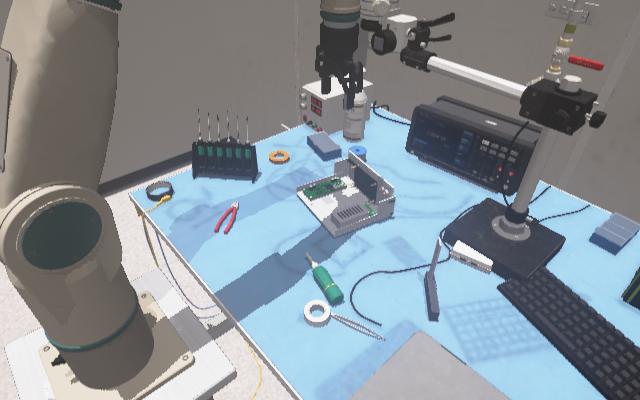

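```bash
python3 - <<'E'
from h import *
a=np.radians(-10.95);ex=np.array([np.cos(a),np.sin(a),0]);ey=np.array([-np.sin(a),np.cos(a),0])
from scipy.optimize import brentq
def hole(fn,pts):
    k=load(fn); return np.mean([at_z(k,p,12) for p in pts],0)
def zz(v0): return lambda u,v:(220+u/4,200+(v-v0)/4)
for fn,z,hs,ls in [('w1.png',zz(0),[(293,88),(465,89)],[(230,216),(380,218.5),(530,220)]),('y17wrist.png',zz(280),[(301,369),(473,370)],[(240,516),(380,517.5),(530,518)])]:
    k=load(fn); H=hole(fn,[z(*h) for h in hs])
    for l in ls:
        p=z(*l)
        def f(t):
            # panel top mid-thickness pt x,z at lean t inwards
            x=-84*np.sin(t); zt=18+84*np.cos(t)
            P=at_z(k,p,zt); return (P-H)@ex-x-X0
        X0=82-74.8 if False else 0
        # chassis x of ray at z=102 relative to holes
        print(fn,((at_z(k,p,102)-H)@ex).round(2), H.round(1))
    print('edges', [( (at_z(k,p,12)-H)@ex).round(2) for p in []])
E
```

```text
w1.png 4.65 [674.6  34.2  12. ]
w1.png 4.87 [674.6  34.2  12. ]
w1.png 5.48 [674.6  34.2  12. ]
edges []
y17wrist.png 10.71 [674.7  33.9  12. ]
y17wrist.png 10.94 [674.7  33.9  12. ]
y17wrist.png 11.57 [674.7  33.9  12. ]
edges []
```

```bash
cat > ov.py <<'E'
from h import *
import sys
def chassis_pts(C,a,pts):
    ex=np.array([np.cos(a),np.sin(a),0]);ey=np.array([-np.sin(a),np.cos(a),0])
    return [np.array([C[0],C[1],0])+ex*p[0]+ey*p[1]+np.array([0,0,p[2]]) for p in pts]
def panel(t,x,y,z): # lean t inward
    return (82+x*np.cos(t)-z*np.sin(t), y, 18+x*np.sin(t)*1+z*np.cos(t))
C=(609.5,48);a=np.radians(-10.95)
def draw(fn,box,S,out,ks):
    im=cv2.imread('pics/'+fn);k=load(fn)
    x0,y0,x1,y1=box;v=cv2.resize(im[y0:y1,x0:x1],None,fx=S,fy=S,interpolation=cv2.INTER_CUBIC)
    def L(pts,col):
        q=[((proj(k,P)-[x0,y0]+.5)*S) for P in chassis_pts(C,a,pts)]
        cv2.polylines(v,[np.int32(np.round(np.array(q)*8))],False,col,1,cv2.LINE_AA,3)
    L([(-85,-100,12),(-85,100,12)],(0,0,255)); L([(-85,-103,12),(85,-103,12)],(0,0,255)); L([(-85,103,12),(85,103,12)],(0,0,255))
    for t,col in ((0,(0,255,0)),(np.radians(3),(255,0,255))):
        L([panel(t,2,-98,0),panel(t,2,-98,84),panel(t,2,98,84),panel(t,2,98,0)],col)
        L([panel(t,-2,-98,84),panel(t,-2,98,84)],col)
    cv2.imwrite('pics/'+out,v)
draw('y17wrist.png',(215,110,415,265),4,'ovw.png',None)
draw('t15.png',(225,120,385,235),5,'ovt.png',None)
draw('y17scene.png',(290,145,400,245),6,'ovs.png',None)
E
python3 ov.py
```

```text
(no output)
```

View pics/ovw.png

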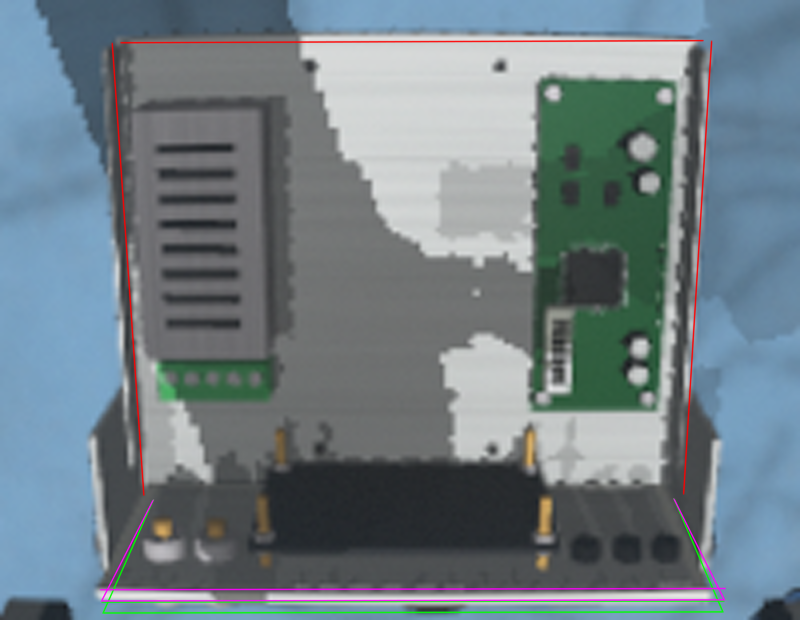

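View pics/ovt.png

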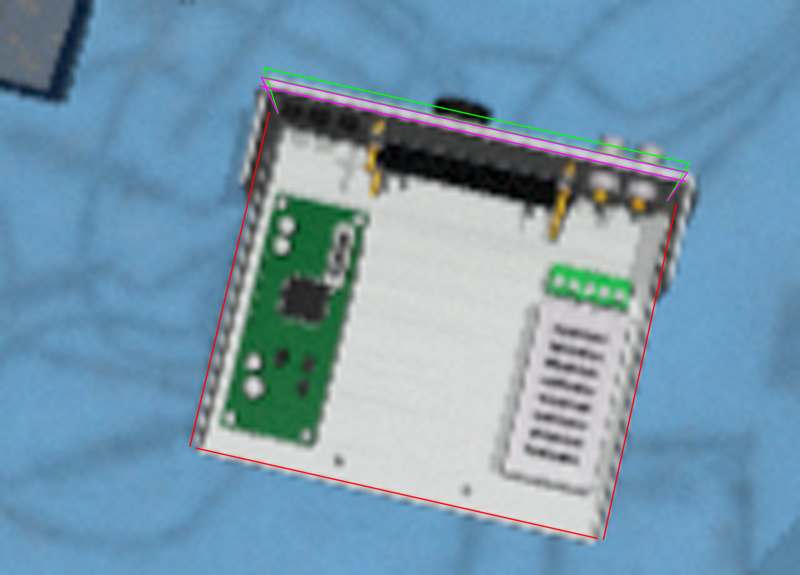

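View pics/ovs.png

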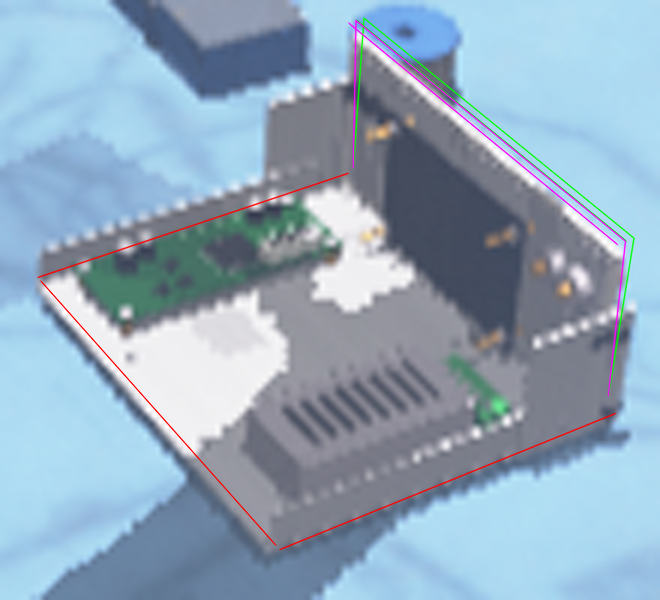

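```bash
python3 - <<'E'
import cv2,numpy as np
for fn,o in (('w1.png','pa.png'),('y17wrist.png','pb.png')):
    im=cv2.imread('pics/'+fn); v=im[215:260,270:365].astype(float)
    v=255*np.clip(v/255,0,1)**.45
    cv2.imwrite('pics/'+o,cv2.resize(v.astype('uint8'),None,fx=8,fy=8,interpolation=cv2.INTER_CUBIC))
    # vertical profile averaged over plate mid columns
    g=im.mean(2)[215:262,300:340].mean(1); print(fn,[f"{215+i}:{x:.0f}" for i,x in enumerate(g)])
E
```

```text
w1.png ['215:141', '216:140', '217:140', '218:139', '219:140', '220:135', '221:121', '222:104', '223:109', '224:111', '225:74', '226:44', '227:43', '228:43', '229:42', '230:43', '231:43', '232:43', '233:43', '234:43', '235:43', '236:43', '237:43', '238:43', '239:43', '240:43', '241:43', '242:43', '243:60', '244:68', '245:71', '246:74', '247:73', '248:74', '249:73', '250:73', '251:77', '252:83', '253:91', '254:165', '255:209', '256:195', '257:152', '258:107', '259:116', '260:131', '261:146']
y17wrist.png ['215:136', '216:135', '217:135', '218:136', '219:139', '220:136', '221:130', '222:126', '223:129', '224:113', '225:78', '226:49', '227:41', '228:41', '229:41', '230:41', '231:41', '232:41', '233:42', '234:41', '235:42', '236:41', '237:42', '238:42', '239:42', '240:42', '241:42', '242:42', '243:43', '244:42', '245:42', '246:45', '247:58', '248:68', '249:77', '250:80', '251:80', '252:80', '253:78', '254:79', '255:77', '256:89', '257:90', '258:141', '259:217', '260:216', '261:142']
```

View pics/pb.png

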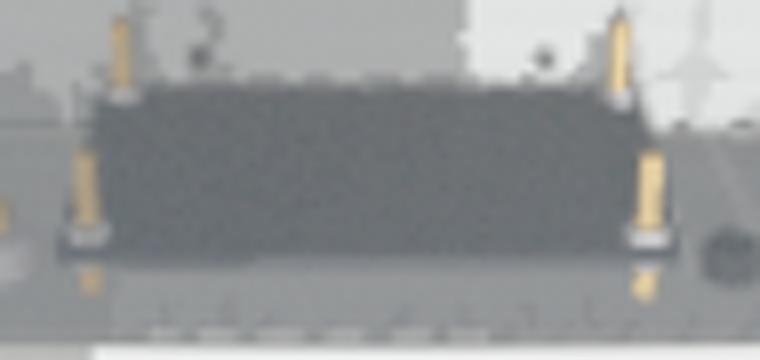

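View pics/pa.png

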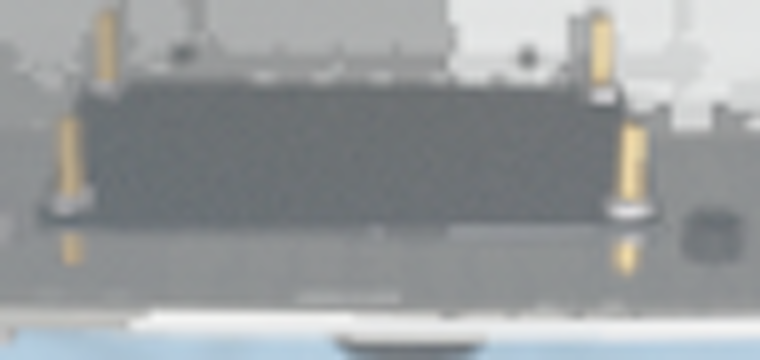

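```bash
python3 - <<'E'
from h import *
a=np.radians(-10.95);ex=np.array([np.cos(a),np.sin(a),0])
for fn,b,t,top in (('w1.png',225.0,242.8,254.0),('y17wrist.png',225.1,246.9,258.2)):
    k=load(fn); X=lambda r,z:at_z(k,(320,r),z)@ex
    xb=X(b,15);
    for dz in (0,):
        xt=X(t,85); print(fn,'bottom',xb.round(2),'top',xt.round(2),'lean deg',np.degrees(np.arctan2(xb-xt,70)).round(2), 'per px',(X(t+1,85)-xt).round(2), 'paneltop@98-102',X(top,98).round(1),X(top,102).round(1), 'cam z',k['M'][2,3].round(1))
E
```

```text
w1.png bottom 659.05 top 652.97 lean deg 4.97 per px 1.42 paneltop@98-102 662.0 659.8 cam z 434.9
y17wrist.png bottom 659.01 top 658.43 lean deg 0.47 per px 1.44 paneltop@98-102 667.5 665.2 cam z 433.4
```

```bash
python3 - <<'E'
from h import *
for l,c in (('square','top'),('torque_driver','top'),('parts_box','top'),('kapton_tape','top'),('cutters','top')):
    print(l,[([round(v) for v in d['centre']],round(d['conf'],2)) for d in ctrl.spot_in(l,c)][:1])
print(ctrl.finish_job()); print(ctrl.read_state()['clock'])
E
```

```text
square [([540, -283, 29], 0.92)]
torque_driver [([389, -146, 31], 0.62)]
parts_box [([760, 286, 33], 0.63)]
kapton_tape [([617, 340, 15], 0.96)]
cutters [([369, 215, 7], 0.58)]
the job is handed in; nothing more can be done
None
the job is handed in; nothing more can be done
```

I gripped the square by its stock, stood it in the lane and slid it up to the backing plate, and the panel turned until it came up against a hard stop. I held it there for over 2 s, drew it back, stood it on the bench close to where it started, and handed the job in at about 31.5 s.

**Push:** During the hold the wrist measured about 11–12 N along the push. That includes floor friction, so the force on the plate itself was not measured separately. The downward push was about 12–13 N. The tool height matched the sole lying flat on the floor to about 0.03 mm.

**Early slide:** My first slide across the floor pressed too hard, about 22 N on the floor (limit 30 N). I lifted slightly and carried on with the square just clear of the floor. The tool also leaned up to 0.012 rad under load, but the stock turned in the grip and the sole stayed flat.

**Panel:** In the wrist camera the plate's lean went from about 5.0° to 0.5°, and that reading is good to about 0.6°. It agrees with the hard stop, but the image alone does not prove the 0.9° limit. An overlay of an 84 mm upright panel top disagreed by a few mm. I put that down to where the top edge sits relative to the pivot, which I could not check.

**Bench:** The last scene picture shows the square standing upright, well clear of the chassis. In the last network look:
- The square, parts box and tape were within 4 to 10 mm of their starting readings.
- The torque driver and cutters read about 18 mm off, close to the 20 mm limit, at middling confidence of about 0.6. The arm never went near either, and both look unmoved in the pictures.

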